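Change the moth-proofing in a collection drawer

TASK

Pull the oak drawer out by its knob, past the half-way catch, until it seats in its last catch; move every old camphor tin from the walnut box into the jade dish, and stand exactly four silica-gel canisters from the stock tray upright on the cork floor of the walnut box, the other two staying in the stock tray. Then push the drawer fully home without slamming it. Leave the other things on the desk where they are.

Things in the scene. Friction and masses are not known exactly. Their poses are not given: they have to be found in the camera images.
- drawer (a joint): Travel of the oak drawer, m: 0 = fully home (shut), 0.16 = fully out (hard stop). It slides out along the -x axis of case. Sprung catches hold it home, half-way (0.08) and fully out; between them it takes up to about 10 N to move and near a catch the spring draws it in.
- knob (a point): Centre of the drawer's turned dark-wood knob (round, 31 mm across, 26 mm long along the slide, on a 17 mm neck; its centre is 25 mm in front of the drawer front, 54 mm above the table). Moves with the drawer. The drawer front is 74 mm high, 270 mm wide, its top edge 82 mm above the table.
- case: Fixed low oak drawer case with a zinc top, 240 mm deep (x), 270 mm wide (y), 88 mm high. Origin: centre of its underside on the table; its front face is at local x = -120 mm and -x is the way the drawer comes out. A label box and a cork offcut lie on the rear half of its top (up to 121 mm above the table).
- box_floor (a point): Centre of the cork floor of the walnut box fixed in the drawer, 22 mm above the table; moves with the drawer; axes as case. Inside: 120 mm (x) by 164 mm (y), walls 22 mm above the cork, 5 mm thick. Hidden while the drawer is home; fully out, its rear wall is 22 mm in front of the case. Beside it at +y a frosted vial is fixed in the drawer, up to 38 mm above the table.
- stock_tray: Fixed grey laminate stock tray, 210 x 160 mm, rim 14 mm high, floor 4 mm thick. Origin: centre of its underside. The canisters start on it.
- dish: Loose pale jade-green ceramic dish with a fluted edge, 160 mm across the rim, 14 mm high; flat inner floor 128 mm across, 5 mm above its underside. Origin: centre of its underside. It stands on the other side of the drawer from the stock tray.
- tin1: Old camphor tin: squat brass tin, 36 mm diameter, 28 mm high, about 60 g. One to three of them start in the walnut box (others absent). Origin: centre of its underside, z up its axis.
- tin2: Old camphor tin: squat brass tin, 36 mm diameter, 28 mm high, about 60 g. One to three of them start in the walnut box (others absent). Origin: centre of its underside, z up its axis.
- tin3: Old camphor tin: squat brass tin, 36 mm diameter, 28 mm high, about 60 g. One to three of them start in the walnut box (others absent). Origin: centre of its underside, z up its axis.
- canister1: Silica-gel canister: upright aluminium cylinder 28 mm diameter with a square white 26 x 26 x 4 mm foot whose corners stand out a little, 44 mm high in all, about 50 g. Origin: centre of its underside, z up its axis. All six are alike and start on the stock tray.
- canister2: Silica-gel canister: upright aluminium cylinder 28 mm diameter with a square white 26 x 26 x 4 mm foot whose corners stand out a little, 44 mm high in all, about 50 g. Origin: centre of its underside, z up its axis. All six are alike and start on the stock tray.
- canister3: Silica-gel canister: upright aluminium cylinder 28 mm diameter with a square white 26 x 26 x 4 mm foot whose corners stand out a little, 44 mm high in all, about 50 g. Origin: centre of its underside, z up its axis. All six are alike and start on the stock tray.
- canister4: Silica-gel canister: upright aluminium cylinder 28 mm diameter with a square white 26 x 26 x 4 mm foot whose corners stand out a little, 44 mm high in all, about 50 g. Origin: centre of its underside, z up its axis. All six are alike and start on the stock tray.
- canister5: Silica-gel canister: upright aluminium cylinder 28 mm diameter with a square white 26 x 26 x 4 mm foot whose corners stand out a little, 44 mm high in all, about 50 g. Origin: centre of its underside, z up its axis. All six are alike and start on the stock tray.
- canister6: Silica-gel canister: upright aluminium cylinder 28 mm diameter with a square white 26 x 26 x 4 mm foot whose corners stand out a little, 44 mm high in all, about 50 g. Origin: centre of its underside, z up its axis. All six are alike and start on the stock tray.
- probe: Bystander, to be left alone: steel dissecting probe lying on the table, handle 10 mm thick, 140 mm long in all; origin under its middle, x towards the point.
- jar: Bystander, to be left alone: closed glass jar, 60 mm diameter, 75 mm high; origin at its underside.
- pinning_block: Bystander, to be left alone: dark wooden three-step pinning block, 90 x 30 x 28 mm; origin at its underside.
- loupe: Bystander, to be left alone: black hand loupe lying flat, lens 52 mm across, 10 mm thick, handle 60 mm towards its -x; origin under the lens.
- stopper: Bystander, to be left alone: cork stopper standing upright, 28 mm diameter, 25 mm high; origin at its underside.
There are look-alikes about, which are no part of the job. Leave any pink look-alike of the canister2 alone.

How it is judged (in metres and radians):
On the way, in this order (a step that is already met when the one before it is completed fails the run):
1. the drawer is out in its last catch (value of joint drawer above 0.153 m), for 0.2 s.
2. with the drawer out, every tin is in the dish and exactly four canisters stand in the walnut box, the others in the stock tray (((x of canister1 in the frame of box_floor between -0.06 and 0.06 m and y of canister1 in the frame of box_floor between -0.082 and 0.082 m and z of canister1 in the frame of box_floor below 0.01 m and angle between canister1's own z axis and vertical below 0.2 rad) or (x of canister1 in the frame of stock_tray between -0.105 and 0.105 m and y of canister1 in the frame of stock_tray between -0.08 and 0.08 m and z of canister1 in the frame of stock_tray below 0.03 m)) and ((x of canister2 in the frame of box_floor between -0.06 and 0.06 m and y of canister2 in the frame of box_floor between -0.082 and 0.082 m and z of canister2 in the frame of box_floor below 0.01 m and angle between canister2's own z axis and vertical below 0.2 rad) or (x of canister2 in the frame of stock_tray between -0.105 and 0.105 m and y of canister2 in the frame of stock_tray between -0.08 and 0.08 m and z of canister2 in the frame of stock_tray below 0.03 m)) and ((x of canister3 in the frame of box_floor between -0.06 and 0.06 m and y of canister3 in the frame of box_floor between -0.082 and 0.082 m and z of canister3 in the frame of box_floor below 0.01 m and angle between canister3's own z axis and vertical below 0.2 rad) or (x of canister3 in the frame of stock_tray between -0.105 and 0.105 m and y of canister3 in the frame of stock_tray between -0.08 and 0.08 m and z of canister3 in the frame of stock_tray below 0.03 m)) and ((x of canister4 in the frame of box_floor between -0.06 and 0.06 m and y of canister4 in the frame of box_floor between -0.082 and 0.082 m and z of canister4 in the frame of box_floor below 0.01 m and angle between canister4's own z axis and vertical below 0.2 rad) or (x of canister4 in the frame of stock_tray between -0.105 and 0.105 m and y of canister4 in the frame of stock_tray between -0.08 and 0.08 m and z of canister4 in the frame of stock_tray below 0.03 m)) and ((x of canister5 in the frame of box_floor between -0.06 and 0.06 m and y of canister5 in the frame of box_floor between -0.082 and 0.082 m and z of canister5 in the frame of box_floor below 0.01 m and angle between canister5's own z axis and vertical below 0.2 rad) or (x of canister5 in the frame of stock_tray between -0.105 and 0.105 m and y of canister5 in the frame of stock_tray between -0.08 and 0.08 m and z of canister5 in the frame of stock_tray below 0.03 m)) and ((x of canister6 in the frame of box_floor between -0.06 and 0.06 m and y of canister6 in the frame of box_floor between -0.082 and 0.082 m and z of canister6 in the frame of box_floor below 0.01 m and angle between canister6's own z axis and vertical below 0.2 rad) or (x of canister6 in the frame of stock_tray between -0.105 and 0.105 m and y of canister6 in the frame of stock_tray between -0.08 and 0.08 m and z of canister6 in the frame of stock_tray below 0.03 m)) and (horizontal distance between each of canister1, canister2, canister3, canister4 and box_floor below 0.11 m or horizontal distance between each of canister1, canister2, canister3, canister5 and box_floor below 0.11 m or horizontal distance between each of canister1, canister2, canister3, canister6 and box_floor below 0.11 m or horizontal distance between each of canister1, canister2, canister4, canister5 and box_floor below 0.11 m or horizontal distance between each of canister1, canister2, canister4, canister6 and box_floor below 0.11 m or horizontal distance between each of canister1, canister2, canister5, canister6 and box_floor below 0.11 m or horizontal distance between each of canister1, canister3, canister4, canister5 and box_floor below 0.11 m or horizontal distance between each of canister1, canister3, canister4, canister6 and box_floor below 0.11 m or horizontal distance between each of canister1, canister3, canister5, canister6 and box_floor below 0.11 m or horizontal distance between each of canister1, canister4, canister5, canister6 and box_floor below 0.11 m or horizontal distance between each of canister2, canister3, canister4, canister5 and box_floor below 0.11 m or horizontal distance between each of canister2, canister3, canister4, canister6 and box_floor below 0.11 m or horizontal distance between each of canister2, canister3, canister5, canister6 and box_floor below 0.11 m or horizontal distance between each of canister2, canister4, canister5, canister6 and box_floor below 0.11 m or horizontal distance between each of canister3, canister4, canister5, canister6 and box_floor below 0.11 m) and (horizontal distance between each of canister1, canister2 and box_floor above 0.11 m or horizontal distance between each of canister1, canister3 and box_floor above 0.11 m or horizontal distance between each of canister1, canister4 and box_floor above 0.11 m or horizontal distance between each of canister1, canister5 and box_floor above 0.11 m or horizontal distance between each of canister1, canister6 and box_floor above 0.11 m or horizontal distance between each of canister2, canister3 and box_floor above 0.11 m or horizontal distance between each of canister2, canister4 and box_floor above 0.11 m or horizontal distance between each of canister2, canister5 and box_floor above 0.11 m or horizontal distance between each of canister2, canister6 and box_floor above 0.11 m or horizontal distance between each of canister3, canister4 and box_floor above 0.11 m or horizontal distance between each of canister3, canister5 and box_floor above 0.11 m or horizontal distance between each of canister3, canister6 and box_floor above 0.11 m or horizontal distance between each of canister4, canister5 and box_floor above 0.11 m or horizontal distance between each of canister4, canister6 and box_floor above 0.11 m or horizontal distance between each of canister5, canister6 and box_floor above 0.11 m) and horizontal distance between each of tin1, tin2, tin3 and dish below 0.066 m and z of tin1 in the frame of dish between -0.005 and 0.03 m and z of tin2 in the frame of dish between -0.005 and 0.03 m and z of tin3 in the frame of dish between -0.005 and 0.03 m and value of joint drawer above 0.14 m), for 0.2 s.
3. the drawer is pushed home (value of joint drawer below 0.005 m), for 0.3 s.
At the end, for the whole second after the job is handed in: The drawer is home (within 5 mm); exactly four canisters stand upright (within 0.2 rad) on the cork floor of the walnut box; the other two are in the stock tray; every tin is in the jade dish (its centre within 66 mm of the dish's centre, not stacked) (((x of canister1 in the frame of box_floor between -0.06 and 0.06 m and y of canister1 in the frame of box_floor between -0.082 and 0.082 m and z of canister1 in the frame of box_floor below 0.01 m and angle between canister1's own z axis and vertical below 0.2 rad) or (x of canister1 in the frame of stock_tray between -0.105 and 0.105 m and y of canister1 in the frame of stock_tray between -0.08 and 0.08 m and z of canister1 in the frame of stock_tray below 0.03 m)) and ((x of canister2 in the frame of box_floor between -0.06 and 0.06 m and y of canister2 in the frame of box_floor between -0.082 and 0.082 m and z of canister2 in the frame of box_floor below 0.01 m and angle between canister2's own z axis and vertical below 0.2 rad) or (x of canister2 in the frame of stock_tray between -0.105 and 0.105 m and y of canister2 in the frame of stock_tray between -0.08 and 0.08 m and z of canister2 in the frame of stock_tray below 0.03 m)) and ((x of canister3 in the frame of box_floor between -0.06 and 0.06 m and y of canister3 in the frame of box_floor between -0.082 and 0.082 m and z of canister3 in the frame of box_floor below 0.01 m and angle between canister3's own z axis and vertical below 0.2 rad) or (x of canister3 in the frame of stock_tray between -0.105 and 0.105 m and y of canister3 in the frame of stock_tray between -0.08 and 0.08 m and z of canister3 in the frame of stock_tray below 0.03 m)) and ((x of canister4 in the frame of box_floor between -0.06 and 0.06 m and y of canister4 in the frame of box_floor between -0.082 and 0.082 m and z of canister4 in the frame of box_floor below 0.01 m and angle between canister4's own z axis and vertical below 0.2 rad) or (x of canister4 in the frame of stock_tray between -0.105 and 0.105 m and y of canister4 in the frame of stock_tray between -0.08 and 0.08 m and z of canister4 in the frame of stock_tray below 0.03 m)) and ((x of canister5 in the frame of box_floor between -0.06 and 0.06 m and y of canister5 in the frame of box_floor between -0.082 and 0.082 m and z of canister5 in the frame of box_floor below 0.01 m and angle between canister5's own z axis and vertical below 0.2 rad) or (x of canister5 in the frame of stock_tray between -0.105 and 0.105 m and y of canister5 in the frame of stock_tray between -0.08 and 0.08 m and z of canister5 in the frame of stock_tray below 0.03 m)) and ((x of canister6 in the frame of box_floor between -0.06 and 0.06 m and y of canister6 in the frame of box_floor between -0.082 and 0.082 m and z of canister6 in the frame of box_floor below 0.01 m and angle between canister6's own z axis and vertical below 0.2 rad) or (x of canister6 in the frame of stock_tray between -0.105 and 0.105 m and y of canister6 in the frame of stock_tray between -0.08 and 0.08 m and z of canister6 in the frame of stock_tray below 0.03 m)) and (horizontal distance between each of canister1, canister2, canister3, canister4 and box_floor below 0.11 m or horizontal distance between each of canister1, canister2, canister3, canister5 and box_floor below 0.11 m or horizontal distance between each of canister1, canister2, canister3, canister6 and box_floor below 0.11 m or horizontal distance between each of canister1, canister2, canister4, canister5 and box_floor below 0.11 m or horizontal distance between each of canister1, canister2, canister4, canister6 and box_floor below 0.11 m or horizontal distance between each of canister1, canister2, canister5, canister6 and box_floor below 0.11 m or horizontal distance between each of canister1, canister3, canister4, canister5 and box_floor below 0.11 m or horizontal distance between each of canister1, canister3, canister4, canister6 and box_floor below 0.11 m or horizontal distance between each of canister1, canister3, canister5, canister6 and box_floor below 0.11 m or horizontal distance between each of canister1, canister4, canister5, canister6 and box_floor below 0.11 m or horizontal distance between each of canister2, canister3, canister4, canister5 and box_floor below 0.11 m or horizontal distance between each of canister2, canister3, canister4, canister6 and box_floor below 0.11 m or horizontal distance between each of canister2, canister3, canister5, canister6 and box_floor below 0.11 m or horizontal distance between each of canister2, canister4, canister5, canister6 and box_floor below 0.11 m or horizontal distance between each of canister3, canister4, canister5, canister6 and box_floor below 0.11 m) and (horizontal distance between each of canister1, canister2 and box_floor above 0.11 m or horizontal distance between each of canister1, canister3 and box_floor above 0.11 m or horizontal distance between each of canister1, canister4 and box_floor above 0.11 m or horizontal distance between each of canister1, canister5 and box_floor above 0.11 m or horizontal distance between each of canister1, canister6 and box_floor above 0.11 m or horizontal distance between each of canister2, canister3 and box_floor above 0.11 m or horizontal distance between each of canister2, canister4 and box_floor above 0.11 m or horizontal distance between each of canister2, canister5 and box_floor above 0.11 m or horizontal distance between each of canister2, canister6 and box_floor above 0.11 m or horizontal distance between each of canister3, canister4 and box_floor above 0.11 m or horizontal distance between each of canister3, canister5 and box_floor above 0.11 m or horizontal distance between each of canister3, canister6 and box_floor above 0.11 m or horizontal distance between each of canister4, canister5 and box_floor above 0.11 m or horizontal distance between each of canister4, canister6 and box_floor above 0.11 m or horizontal distance between each of canister5, canister6 and box_floor above 0.11 m) and horizontal distance between each of tin1, tin2, tin3 and dish below 0.066 m and z of tin1 in the frame of dish between -0.005 and 0.03 m and z of tin2 in the frame of dish between -0.005 and 0.03 m and z of tin3 in the frame of dish between -0.005 and 0.03 m and value of joint drawer below 0.005 m); the robot touches nothing.
It fails at once if a bystander (probe, jar, pinning block, loupe, stopper) is moved more than 30 mm (distance of any of probe, jar, pinning_block, loupe, stopper from where it was at the start of the episode above 0.03 m).
It fails at once if the drawer is slammed shut (closing faster than 0.6 m/s) (velocity of joint drawer below -0.6 m/s).
Of tin1, tin2, tin3 only 1 to 3 are there at a start; the rules pass over those that are not, and their reading is None.
At some moment in a run one of dish may be knocked a few centimetres aside while the robot is not near it.
Once in a run the grip may slacken for a moment while it holds something.
It also fails if it takes over 210 s, if anything falls off the work surface, if the arm or the gripper's body presses on something with over 40 N, if the wrist force passes 120 N, or if a joint passes its speed limit or range.

ROBOT

A 6-joint arm with a two-finger parallel gripper is mounted at the origin on the work surface. World frame = base frame: x ahead of the robot, y to its left, z up, the work surface at z = 0. Lengths are in mm, angles in rad, forces in N, time in s.
With the tool pointing down it reaches from about 350 to 975 mm from the base axis. Payload 7.1 kg.
Tool frame: the origin (TCP) lies midway between the tips of the shut fingers; the grasp point (between the pads) lies 19 mm behind it; z points along the fingers, y is the line along which they close (so a half turn about z gives the same grasp; the last joint's range is limited). The gripper opens to 88 mm and grips with 3 to 60 N. Pads are 20 mm wide; open, the fingers measure 115 mm over their backs; the gripper's body (75 mm by 178 mm) begins 61 mm behind the grasp point.
Start: joints at [1.31, 0.423, 1.63, -0, 1.089, -0.019], TCP at [149.625, 606.809, 222.675] pointing down, gripper open.
Joint ranges: [-3, 3], [-0.9, 2.11], [0.09, 2.58], [-1.31, 4.45], [0.11, 2.69], [-2.54, 2.54]. Speed limits (rad/s): [2.39, 2.39, 3.01, 3.14, 3.14, 3.14].

INTERFACE

Orientations are given as a rotation vector (axis times angle).
In Python, from workcell import ctrl gives the robot as it stands. The module is installed in compiled form; this text tells all that it offers.
- The arm moves only by the tool apply_moves, never from a script. Its argument "targets" is a list of rows, each a list of 3 entries, a list of its own where there are three numbers: the opening, from -1 (shut) to 1 (fully open), then the shift along the tool's x, y, z normalised to -1 to 1, where 1 is 5 cm, then the turn, a rotation vector about the tool's x, y, z normalised to -1 to 1, where 1 is 90 degrees. In form: [[jaw, [x, y, z], [wx, wy, wz]], ...]. A call has 1 to 8 rows; each row shifts and turns the commanded pose from where the row before left it, along the tool's axes as they then stand; what a row does not reach is not made up. A row lasts 1/8 s, in which the tool goes at most 62.5 mm and 10.7 degrees, less where a joint would pass 70% of its speed; a pose out of reach is approached as far as the arm can. A call with a number of a shift or a turn outside -1 to 1 is refused whole. A call with a gripper value outside its range is refused whole. The fingers move at their own pace and stop on an object; the grip force is fixed at half the most. Time passes only in rows, so rows that do not move let the fingers close. It gives the time, the measured TCP pose, the force, the opening and the grip force at its end, in the units of the state.
- ctrl.get_obs(): the state, without advancing time (a new reading comes with each control period).
- ctrl.get_image(name): name is "scene" or "top"; returns a dict with "pixels" (420x560x3 uint8, blue, green, red), "camera_matrix" (3x3 intrinsics, pixels), "k1" (the pictures are not rectified: a ray, as slopes to the right and down, at radius r is drawn at 1 + k1 r^2 times it, then the intrinsics apply), "view" (4x4, takes a point from world to camera coordinates). Camera axes: x right, y down, z forward; pixel columns grow to the right and rows downward; lengths in mm; the calibration is good to about 2 mm. A picture is of the moment at which its call begins. There is no depth.
- ctrl.close_job(): hands the job in; it is judged then, once.
Trained networks look in the newest picture that a camera, given by its name, has taken for a name from the list of things; names that differ only in an ending like _2 or _b are one class to them, and where a whole thing is asked for, a point or a joint stands for the part that bears it (a point fixed in the world has none). Each returns a list of dicts, best first, with "score" (0 to 1); they miss things now and then, are a little off and sometimes report something else, mostly with a low value. They report only what shows in the picture. A call takes as long as a camera call. They do not tell look-alikes from the thing itself.
- ctrl.masks_of(label, camera): "region" (420x560 bool, what is visible of it) and "bbox" ([left, top, right, bottom] in pixels, round what is visible of it).
- ctrl.pinpoint(label, camera): "xy" ([column, row] in pixels: a listed point, or the origin of a listed thing).
The state is a dict: "t": time; "qpos": joint angles; "qvel": joint speeds; "joint_torque": joint torques, N m; "ee_pos": TCP position; "orientation": TCP orientation; "ft_force": force on the tool from outside, world axes, zero at the start; "moment": the same for the moment, N m; "width": finger opening in mm; "grasp_force": force on a finger pad.
Only numpy, scipy, OpenCV 4.12 (cv2) and the standard library are available. Lean on these libraries where they do the work, as an engineer would, in place of code of your own. Each camera call takes 0.05 s, during which the arm holds its last target. There are 200 camera calls.

## Working session

There is one attempt and no reset: what is moved stays moved. The work goes in short steps, Python scripts to look and compute and a tool call to move; the robot and the scene stay as the last step left them, time stands still between calls to the robot, and variables do not carry over. Pictures are saved under pics/ and viewed, at most 14 in all, crops included, and the job is handed in when it is done.

Besides the shell and the picture viewer there is one more tool, called after "Request:" in YAML: its name, and indented under it one key for each argument. apply_moves: Moves the arm, as the interface text tells. Scaled input: -1 to 1 covers 5 cm each way for a shift and 90 degrees each way for a turn. Its arguments: {"type":"object","properties":{"targets":{"type":"array"}},"required":["targets"]}

```bash
mkdir -p pics
cat > h.py <<'E'
import numpy as np, cv2
from scipy.spatial.transform import Rotation as R
from scipy.optimize import least_squares
from workcell import ctrl
def cal(im): return np.array(im["camera_matrix"]),float(im["k1"]),np.array(im["view"])
def proj(P,im):
    K,k,V=cal(im); p=V[:3,:3]@np.asarray(P,float)+V[:3,3]; s=p[:2]/p[2]; s=s*(1+k*(s@s))
    return K[:2,:2]@s+K[:2,2]
def ray(uv,im):
    K,k,V=cal(im); d=np.linalg.solve(K[:2,:2],np.asarray(uv,float)-K[:2,2]); s=d.copy()
    for _ in range(20): s=d/(1+k*(s@s))
    return -V[:3,:3].T@V[:3,3], V[:3,:3].T@np.array([s[0],s[1],1])
def onz(uv,im,z):
    o,d=ray(uv,im); return o+d*(z-o[2])/d[2]
def tri(uv1,im1,uv2,im2):
    A=[];b=[]
    for uv,im in((uv1,im1),(uv2,im2)):
        o,d=ray(uv,im); d/=np.linalg.norm(d); M=np.eye(3)-np.outer(d,d); A.append(M); b.append(M@o)
    A=np.vstack(A);b=np.hstack(b); x=np.linalg.lstsq(A,b,rcond=None)[0]; return x,np.linalg.norm(A@x-b)
def save(im,name): cv2.imwrite("pics/"+name,im["pixels"])
E
cat > a.py <<'E'
from h import *
np.set_printoptions(precision=1,suppress=True)
o=ctrl.get_obs();print({k:np.round(v,3) for k,v in o.items()})
I={c:ctrl.get_image(c) for c in("scene","top")}
for c in I: save(I[c],c+"0.png"); K,k,V=cal(I[c]); print(c,K[0,0],k,-V[:3,:3].T@V[:3,3],V[2,:3])
Z={"case":0,"knob":54,"stock_tray":0,"dish":0,"canister1":4,"probe":0,"jar":0,"pinning_block":0,"loupe":0,"stopper":0,"tin1":22,"box_floor":22}
for n in Z:
  for c in I:
    for d in ctrl.pinpoint(n,c)[:9]: print(n,c,round(d["score"],2),np.array(d["xy"]),onz(d["xy"],I[c],Z[n]))
E
python3 a.py
```

```text
{'t': np.float64(0.0), 'qpos': array([ 1.3,  0.4,  1.6,  0. ,  1.1, -0. ]), 'qvel': array([-0., -0.,  0., -0.,  0., -0.]), 'joint_torque': array([  0. , -54.5, -27.4,   0.1,   0. ,  -0. ]), 'ee_pos': array([149.5, 606.3, 221.9]), 'orientation': array([-0.4, -3.1,  0. ]), 'ft_force': array([-0.1,  0.3, -0.2]), 'moment': array([0., 0., 0.]), 'grasp_force': np.float64(0.0), 'width': np.float64(87.459)}
scene 507.15292510511046 -0.10460073286364321 [1276.   502.4  872.7] [-0.6 -0.4 -0.7]
top 434.46752207562673 -0.12385630785737385 [ 463.1   27.8 1161.6] [ 0.1 -0.  -1. ]
case scene 0.85 [220.9 284.5] [812.3  23.3   0. ]
case top 0.6 [283.2 119.2] [800.6  22.7   0. ]
knob scene 0.86 [261.9 223. ] [656.6  20.1  54. ]
knob top 0.65 [284.1 173.9] [640.1  16.2  54. ]
knob top 0.65 [158.9 239.6] [461. 331.  54.]
knob top 0.34 [165.1 214.4] [526.  318.1  54. ]
stock_tray scene 0.67 [393.2 258.4] [538.7 294.6   0. ]
stock_tray top 0.8 [177.9 213.6] [532.3 297.6   0. ]
dish scene 0.61 [197.7 151.3] [ 493.7 -322.7    0. ]
dish top 0.98 [402.2 232.3] [ 500.  -309.1    0. ]
dish top 0.67 [175.7 214.2
[... 775 characters left out ...]
0. ]
probe top 0.69 [343.8 286.3] [ 351.8 -152.4    0. ]
probe top 0.16 [238.4 278.2] [365.9 128.5   0. ]
jar top 0.8 [185.5 156.5] [688.3 285.2   0. ]
jar top 0.45 [190.9 242. ] [457.5 258.9   0. ]
pinning_block scene 0.85 [362.1 191.1] [381.5 132.2   0. ]
pinning_block scene 0.5 [151.8 202.4] [ 714.6 -281.7    0. ]
pinning_block top 0.64 [237.9 278.8] [364.2 129.8   0. ]
pinning_block top 0.5 [401.4 234.4] [ 494.3 -306.9    0. ]
loupe scene 0.57 [151.9 203.7] [ 717.9 -278.2    0. ]
loupe top 0.88 [390.5 157.3] [ 705.  -275.3    0. ]
stopper scene 0.65 [330.  173.9] [369.9  30.8   0. ]
stopper top 0.56 [275.8 276.8] [372.5  29.5   0. ]
box_floor top 0.39 [389.  157.3] [ 700.3 -265.5   22. ]
```

View pics/scene0.png

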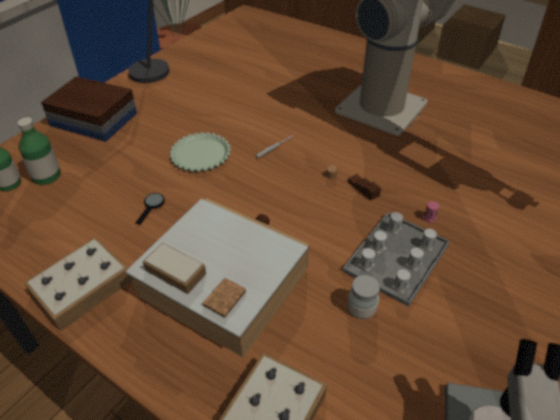

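View pics/top0.png

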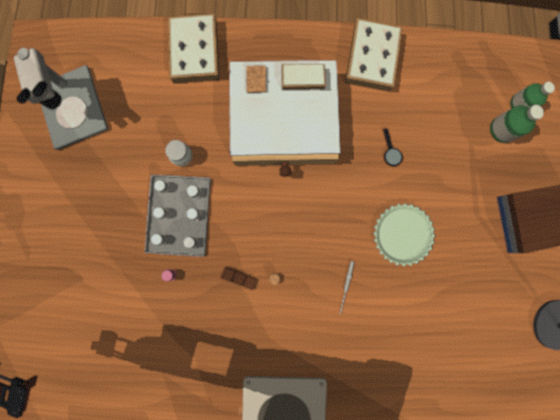

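The scene view shows the grey tray at (395,255) with six canisters, the jade dish at (200,152), the case at (220,270) and the knob at (262,219). The pink look-alike stands outside the tray, at (431,211) in the scene view and (168,275) in the top view. In the top view the six canisters sit in the tray at (160,186), (193,191), (159,213), (192,214), (157,240) and (190,243). The real canisters are the aluminium ones with white feet inside the tray. Next I fit positions from the masks in both views.

```bash
cat >> h.py <<'E'
def cyl(r,h,n=24):
    a=np.linspace(0,2*np.pi,n,endpoint=False); c=np.c_[r*np.cos(a),r*np.sin(a)]
    return np.vstack([np.c_[c,0*a],np.c_[c,0*a+h]])
def bb(P,im):
    q=np.array([proj(p,im) for p in P]); return np.r_[q.min(0),q.max(0)]
def fit(shape,obs,x0,freez=True):
    "obs: list of (bbox,im); returns x,y,z of base and rms px"
    f=lambda x:np.concatenate([bb(shape+np.r_[x,np.zeros(3-len(x))] if len(x)==3 else shape+np.r_[x,x0[2]],im)-(np.array(b)+[0,0,1,1]) for b,im in obs])
    s=least_squares(f,x0 if freez else x0[:2],loss="soft_l1"); return s.x,np.sqrt(np.mean(f(s.x)**2))
def dets(label,c,im,z,smin=.3):
    "masks -> list (rough xy, bbox, score)"
    return [(onz([(d["bbox"][0]+d["bbox"][2])/2,(d["bbox"][1]+d["bbox"][3])/2],im,z)[:2],d["bbox"],d["score"],d["region"]) for d in ctrl.masks_of(label,c) if d["score"]>smin]
def pair(label,shape,I,z0,tol=35,freez=True):
    h=shape[:,2].max()/2; D={c:dets(label,c,I[c],z0+h) for c in I}; out=[]
    for p,b,s,_ in D["top"]:
        o=[(b,I["top"])]; m=sorted(D["scene"],key=lambda d:np.hypot(*(d[0]-p)))
        if m and np.hypot(*(m[0][0]-p))<tol: o.append((m[0][1],I["scene"]))
        x,e=fit(shape,o,np.r_[p,z0],freez and len(o)==2); out.append((len(o),round(s,2),np.round(x,1),round(float(e),2)))
    return out
E
cat > b.py <<'E'
from h import *
np.set_printoptions(precision=1,suppress=True)
I={c:ctrl.get_image(c) for c in("scene","top")}
can=np.vstack([cyl(14,44)])
for r in pair("canister1",can,I,4): print("can",*r)
for r in pair("dish",np.vstack([cyl(78,14)]),I,0,60): print("dish",*r)
print("knob tri",tri(ctrl.pinpoint("knob","scene")[0]["xy"],I["scene"],ctrl.pinpoint("knob","top")[0]["xy"],I["top"]))
M={c:ctrl.masks_of("case",c) for c in I}
for c in M: print(c,[(d["score"],d["bbox"],d["region"].sum()) for d in M[c]][:3])
C=np.array([[sx*120,sy*135,z] for sx in(-1,1) for sy in(-1,1) for z in(0,88)],float)
def loss(x,cs=("top","scene")):
    t=0
    for c in cs:
        P=C@R.from_euler("z",x[2]*.01).as_matrix().T+[x[0],x[1],0]
        q=np.array([proj(p,I[c]) for p in P]); m=np.zeros((420,560),np.uint8)
        cv2.fillConvexPoly(m,cv2.convexHull((q*16).round().astype(np.int32)),1,shift=4)
        g=M[c][0]["region"]; t+=1-(g&(m>0)).sum()/(g|(m>0)).sum()
    return t
from scipy.optimize import minimize
for cs in(("top",),("scene",),("top","scene")):
    s=minimize(loss,[786,20,0],args=(cs,),method="Nelder-Mead",options=dict(initial_simplex=[[786,20,0],[796,20,0],[786,30,0],[786,20,6]],maxiter=250))
    print(cs,s.x,s.fun)
E
python3 b.py
```

```text
can 2 0.71 [589.8 253.6  -5.1] 1.73
can 2 0.7 [365.7 311.9  -9.6] 1.84
can 1 0.68 [447.3 251.3] 1.33
can 1 0.68 [525.  252.6] 2.6
can 2 0.58 [456.4 343.7  -6.7] 1.46
can 2 0.55 [534.1 341.   -5.9] 1.63
can 2 0.48 [595.1 338.1 -13.9] 1.09
dish 2 0.72 [ 493.3 -309.8    2.8] 1.25
knob tri (array([640.6,  12.6,  36.4]), np.float64(0.05527773024318934))
scene [(0.6, [128.5, 200.3, 306.4, 354.8], np.int64(16909)), (0.56, [207.6, 200.5, 278.3, 228.8], np.int64(243))]
top [(0.69, [229.2, 60.1, 344.4, 174.3], np.int64(11380)), (0.5, [143.1, 172.8, 207.8, 257.9], np.int64(3955))]
('top',) [797.   21.1   3.7] 0.07492972593113145
('scene',) [807.   22.6   4.7] 0.0233859566446748
('top', 'scene') [807.   23.5   5.3] 0.10501198217823438
```

```bash
cat > c.py <<'E'
from h import *
np.set_printoptions(precision=1,suppress=True)
I={c:ctrl.get_image(c) for c in("scene","top")}
box={"scene":(115,190,320,360),"top":(215,50,350,185)}
for c in I:
    im=I[c]["pixels"]; x0,y0,x1,y1=box[c]; hsv=cv2.cvtColor(im,cv2.COLOR_BGR2HSV)
    m=((hsv[...,1]<60)&(hsv[...,2]>110)).astype(np.uint8); w=np.zeros_like(m); w[y0:y1,x0:x1]=m[y0:y1,x0:x1]
    n,l,st,_=cv2.connectedComponentsWithStats(w); k=1+np.argmax(st[1:,4]); h=cv2.convexHull(np.argwhere(l==k)[:,::-1].astype(np.int32))
    q=cv2.approxPolyDP(h,6,True)[:,0]; print(c,st[k],q.tolist())
    W=np.array([onz(p,I[c],88)[:2] for p in h[:,0]],np.float32); r=cv2.minAreaRect(W); print(" rect",r); print(np.array([onz(p,I[c],88)[:2] for p in q]))
a=cv2.resize(I["top"]["pixels"][140:200,240:330],None,fx=6,fy=6,interpolation=2)
b=cv2.resize(I["scene"]["pixels"][190:250,220:310],None,fx=6,fy=6,interpolation=2)
cv2.imwrite("pics/c1.png",cv2.resize(np.vstack([a,b]),None,fx=.8,fy=.8))
E
python3 c.py
```

```text
scene [  126   199   182   137 11557] [[307, 247], [240, 335], [126, 271], [201, 199]]
 rect ((813.1009521484375, 25.71208953857422), (247.03993225097656, 278.3310852050781), 3.121084451675415)
[[ 685.   156.3]
 [ 925.9  169.8]
 [ 942.2 -104.7]
 [ 699.6 -117.5]]
top [ 229   60  112   96 9366] [[339, 153], [231, 155], [230, 62], [335, 61]]
 rect ((808.8598022460938, 22.21581268310547), (248.69578552246094, 279.2437744140625), 3.2434070110321045)
[[ 692.6 -120.3]
 [ 678.4  151.1]
 [ 923.9  165.5]
 [ 937.  -106.9]]
```

View pics/c1.png

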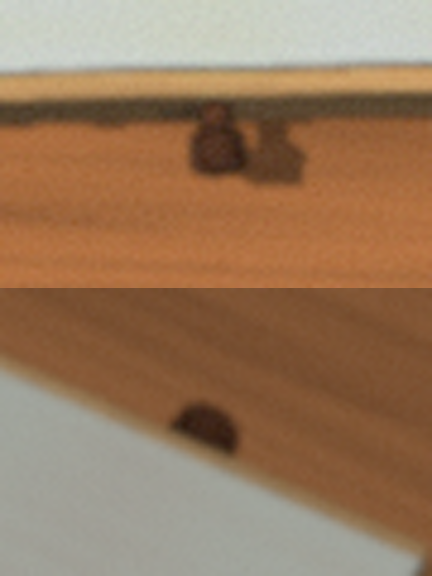

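The case is turned about +0.055 rad, centred near (811,24). In the top view the knob is at about (285,171), which puts it near world (648,14,54). I'll write a helper that turns a world target into move units.

```bash
cat > go.py <<'E'
import sys; from h import *
np.set_printoptions(precision=3,suppress=True)
# usage: go.py x y z [x y z ...]: unit shifts between successive targets, in the case-aligned tool frame
o=ctrl.get_obs(); Y=0.055
T=np.array([[-np.cos(Y),-np.sin(Y),0],[-np.sin(Y),np.cos(Y),0],[0,0,-1]]).T
Rc=R.from_rotvec(o["orientation"]).as_matrix()
print("pos",o["ee_pos"],"turn units",R.from_matrix(Rc.T@T).as_rotvec()/(np.pi/2),"w",o["width"],"F",o["ft_force"],"t",o["t"])
p=np.array(o["ee_pos"])
for t in np.array(sys.argv[1:],float).reshape(-1,3): print(t,"shift/50:",T.T@(t-p)/50); p=t
E
python3 go.py 647 14 222 647 14 36
```

```text
pos [149.605 606.818 222.668] turn units [ 0.    -0.    -0.189] w 87.76657057273972 F [-0.28  -0.27   0.075] t 1.9
[647.  14. 222.] shift/50: [ -9.281 -12.385   0.013]
[647.  14.  36.] shift/50: [0.   0.   3.72]
```

Request:
apply_moves:
  targets:
    - [1,[0,0,0],[0,0,-0.0945]]
    - [1,[0,0,0],[0,0,-0.0945]]
    - [1,[-0.516,-0.688,0],[0,0,0]]
    - [1,[-0.516,-0.688,0],[0,0,0]]
    - [1,[-0.516,-0.688,0],[0,0,0]]
    - [1,[-0.516,-0.688,0],[0,0,0]]
    - [1,[-0.516,-0.688,0],[0,0,0]]
    - [1,[-0.516,-0.688,0],[0,0,0]]

```text
t: 2.9
ee_pos: [316.4, 408.2, 222.9]
orientation: [-0.087, 3.14, 0.001]
ft_force: [0.7, 0.8, 0.4]
width: 88.0
grasp_force: 0.0
```

Request:
apply_moves:
  targets:
    - [1,[-0.516,-0.688,0],[0,0,0]]
    - [1,[-0.516,-0.688,0],[0,0,0]]
    - [1,[-0.516,-0.688,0],[0,0,0]]
    - [1,[-0.516,-0.688,0],[0,0,0]]
    - [1,[-0.516,-0.688,0],[0,0,0]]
    - [1,[-0.516,-0.688,0],[0,0,0]]
    - [1,[-0.516,-0.688,0],[0,0,0]]
    - [1,[-0.516,-0.688,0],[0,0,0]]

```text
t: 3.9
ee_pos: [537.7, 144.6, 222.8]
orientation: [-0.086, 3.14, 0.0]
ft_force: [-0.2, 0.7, 0.5]
width: 87.9
grasp_force: 0.0
```

Request:
apply_moves:
  targets:
    - [1,[-0.516,-0.688,0],[0,0,0]]
    - [1,[-0.516,-0.688,0],[0,0,0]]
    - [1,[-0.516,-0.688,0],[0,0,0]]
    - [1,[-0.516,-0.688,0],[0,0,0]]
    - [1,[0,0,0],[0,0,0]]
    - [1,[0,0,0],[0,0,0]]

```text
t: 4.65
ee_pos: [646.8, 14.4, 222.3]
orientation: [0.086, -3.139, -0.001]
ft_force: [-0.4, -0.4, 0.7]
width: 87.4
grasp_force: 0.0
```

```bash
python3 go.py 647 14 120 647 14 36
```

```text
pos [646.767  14.391 222.295] turn units [ 0.    -0.001 -0.   ] w 87.37241591450915 F [-0.354 -0.365  0.655] t 4.65
[647.  14. 120.] shift/50: [-0.004 -0.008  2.046]
[647.  14.  36.] shift/50: [0.   0.   1.68]
```

Request:
apply_moves:
  targets:
    - [1,[0,0,0.7],[0,0,0]]
    - [1,[0,0,0.7],[0,0,0]]
    - [1,[0,0,0.7],[0,0,0]]
    - [1,[0,0,0.7],[0,0,0]]
    - [1,[0,0,0.5],[0,0,0]]
    - [1,[0,0,0.42],[0,0,0]]
    - [1,[0,0,0],[0,0,0]]
    - [-1,[0,0,0],[0,0,0]]

```text
t: 5.65
ee_pos: [648.0, 14.4, 37.6]
orientation: [-0.087, 3.139, -0.0]
ft_force: [-0.7, 0.3, -0.6]
width: 80.9
grasp_force: 0.0
```

Request:
apply_moves:
  targets:
    - [-1,[0,0,0],[0,0,0]]
    - [-1,[0,0,0],[0,0,0]]
    - [-1,[0,0,0],[0,0,0]]
    - [-1,[0,0,0],[0,0,0]]

```text
t: 6.15
ee_pos: [647.5, 14.1, 36.9]
orientation: [-0.086, 3.14, -0.0]
ft_force: [-0.1, 0.2, -0.6]
width: 41.2
grasp_force: 0.0
```

Request:
apply_moves:
  targets:
    - [-1,[0,0,0],[0,0,0]]
    - [-1,[0,0,0],[0,0,0]]
    - [-1,[0,0,0],[0,0,0]]
    - [-1,[0,0,0],[0,0,0]]

```text
t: 6.65
ee_pos: [647.2, 16.1, 36.7]
orientation: [0.086, -3.14, -0.004]
ft_force: [0.3, 9.6, 0.6]
width: 30.0
grasp_force: 30.0
```

Request:
apply_moves:
  targets:
    - [-1,[0.2,0.04,0],[0,0,0]]
    - [-1,[0.2,0.02,0],[0,0,0]]
    - [-1,[0.2,0,0],[0,0,0]]
    - [-1,[0.2,0,0],[0,0,0]]
    - [-1,[0.2,0,0],[0,0,0]]
    - [-1,[0.2,0,0],[0,0,0]]
    - [-1,[0.2,0,0],[0,0,0]]
    - [-1,[0.2,0,0],[0,0,0]]

```text
t: 7.65
ee_pos: [571.9, 12.2, 36.7]
orientation: [-0.086, 3.131, -0.001]
ft_force: [6.9, -3.9, -7.7]
width: 30.2
grasp_force: 30.0
```

Request:
apply_moves:
  targets:
    - [-1,[0.2,0,0],[0,0,0]]
    - [-1,[0.2,0,0],[0,0,0]]
    - [-1,[0.2,0,0],[0,0,0]]
    - [-1,[0.2,0,0],[0,0,0]]
    - [-1,[0.2,0,0],[0,0,0]]
    - [-1,[0.2,0,0],[0,0,0]]
    - [-1,[0.2,0,0],[0,0,0]]
    - [-1,[0.2,0,0],[0,0,0]]

```text
t: 8.65
ee_pos: [493.1, 8.0, 36.8]
orientation: [-0.085, 3.129, -0.001]
ft_force: [13.4, -2.5, -19.2]
width: 30.3
grasp_force: 30.0
```

Request:
apply_moves:
  targets:
    - [-1,[0.04,0,0],[0,0,0]]
    - [-1,[0,0,0],[0,0,0]]
    - [-1,[0,0,0],[0,0,0]]
    - [-1,[0,0,0],[0,0,0]]

```text
t: 9.15
ee_pos: [487.5, 7.7, 36.7]
orientation: [-0.086, 3.137, -0.001]
ft_force: [6.5, -4.4, -8.4]
width: 30.4
grasp_force: 30.0
```

Request:
apply_moves:
  targets:
    - [1,[0,0,0],[0,0,0]]
    - [1,[0,0,0],[0,0,0]]
    - [1,[0,0,0],[0,0,0]]
    - [1,[0,0,0],[0,0,0]]
    - [1,[0,0,0],[0,0,0]]
    - [1,[0,0,0],[0,0,0]]
    - [1,[0,0,-0.7],[0,0,0]]
    - [1,[0,0,-0.8],[0,0,0]]

```text
t: 10.15
ee_pos: [484.8, 8.2, 111.9]
orientation: [0.086, -3.138, -0.0]
ft_force: [0.9, 0.5, 0.7]
width: 87.9
grasp_force: 0.0
```

Request:
apply_moves:
  targets:
    - [1,[0,0,-0.8],[0,0,0]]
    - [1,[0,0,-0.8],[0,0,0]]
    - [1,[0,0,-0.6],[0,0,0]]
    - [1,[0.4,-0.8,0],[0,0,0]]
    - [1,[0.4,-0.8,0],[0,0,0]]
    - [1,[0.4,-0.8,0],[0,0,0]]
    - [1,[0.4,-0.8,0],[0,0,0]]
    - [1,[0.4,-0.8,0],[0,0,0]]

```text
t: 11.15
ee_pos: [395.9, -198.2, 221.8]
orientation: [-0.087, 3.14, -0.0]
ft_force: [0.5, -0.1, 0.3]
width: 87.8
grasp_force: 0.0
```

Request:
apply_moves:
  targets:
    - [1,[0.4,-0.8,0],[0,0,0]]
    - [1,[0.4,-0.8,0],[0,0,0]]
    - [1,[0.3,-0.8,0],[0,0,0]]
    - [1,[0,0,0],[0,0,0]]

```text
t: 11.65
ee_pos: [347.6, -321.9, 221.7]
orientation: [-0.081, 3.14, -0.001]
ft_force: [0.5, -0.0, -0.2]
width: 87.6
grasp_force: 0.0
```

```bash
cat > d.py <<'E'
from h import *
np.set_printoptions(precision=1,suppress=True)
I={c:ctrl.get_image(c) for c in("scene","top")}
for c in I: save(I[c],c+"1.png")
for n,z in(("knob",54),("box_floor",22),("tin1",22),("dish",0),("stock_tray",0)):
  P={}
  for c in I:
    P[c]=[d for d in ctrl.pinpoint(n,c) if d["score"]>.25]
    for d in P[c]: print(n,c,round(d["score"],2),np.array(d["xy"]),onz(d["xy"],I[c],z))
for r in pair("tin1",cyl(18,28),I,22): print("tin",*r)
for r in pair("dish",cyl(80,14),I,0,60): print("dish",*r)
a=cv2.resize(I["top"]["pixels"][150:260,210:350],None,fx=4,fy=4,interpolation=2)
b=cv2.resize(I["scene"]["pixels"][140:240,220:360],None,fx=4,fy=4,interpolation=2)
cv2.imwrite("pics/d1.png",cv2.resize(np.vstack([a,b]),None,fx=.7,fy=.7))
E
python3 d.py; python3 go.py
```

```text
knob scene 0.8 [299.3 182.8] [496.4  15.5  54. ]
knob scene 0.74 [380.8 251.3] [581.4 277.   54. ]
knob scene 0.43 [392.4 232.4] [517.9 273.5  54. ]
knob top 0.95 [287.9 233.8] [486.4   2.   54. ]
box_floor scene 0.57 [265.5 212.6] [600.  -11.8  22. ]
box_floor scene 0.37 [392.3 230.4] [482.7 261.6  22. ]
box_floor top 0.92 [294.3 190.7] [601.2 -12.4  22. ]
box_floor top 0.62 [287.7 232.6] [490.2   1.8  22. ]
tin1 scene 0.61 [261.2 214.5] [610.8 -16.5  22. ]
tin1 scene 0.57 [244.6 207. ] [612.9 -64.3  22. ]
tin1 scene 0.53 [278.2 223.5] [612.3  33.4  22. ]
tin1 top 0.69 [276.2 187.7] [607.7  35.6  22. ]
tin1 top 0.64 [293.4 185.5] [615.   -9.6  22. ]
tin1 top 0.62 [312.  189.9] [604.8 -59.2  22. ]
tin1 top 0.5 [163.4 213.6] [529.8 331.2  22. ]
dish scene 0.84 [201.5 153.7] [ 495.8 -306.7    0. ]
dish top 0.83 [402.7 230.8] [ 504.1 -310.4    0. ]
dish top 0.64 [286.4 117.8] [804.8  14.    0. ]
dish top 0.53 [181.8 155.1] [691.9 295.5   0. ]
dish top 0.28 [192.2 243.7] [453.1 255.2   0. ]
stock_tray scene 0.64 [395.8 257.1] [532.  297.8   0. ]
stock_tray top 0.67 [177.5 212.7] [534.7 298.8   0. ]
stock_tray top 0.3 [344.8 284.6] [ 356.4 -154.9    0. ]
tin 2 0.61 [611.2 -14.6  14. ] 1.55
tin 2 0.54 [608.4  38.1  15.3] 1.48
tin 2 0.51 [604.  -70.2   9.6] 2.65
dish 2 0.67 [ 496.9 -316.1  -10.7] 1.55
pos [ 348.373 -319.828  221.678] turn units [0. 0. 0.] w 87.99712312466824 F [ 0.309 -0.213 -0.179] t 12.45
```

View pics/d1.png

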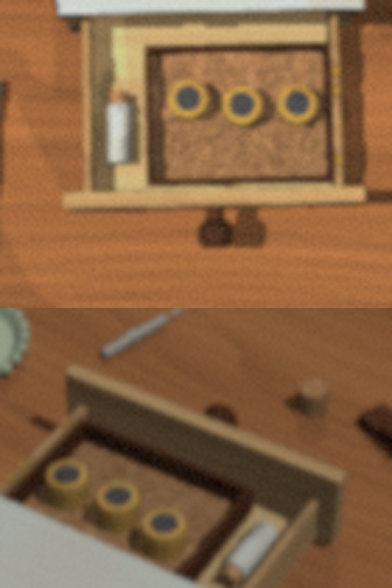

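View pics/top1.png

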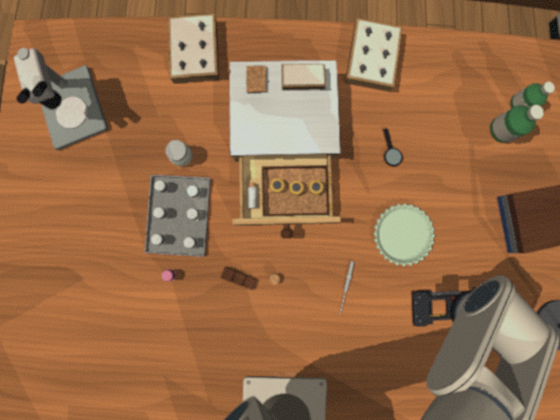

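The drawer is out. The top view shows three tins in the walnut box at (278,185), (297,187) and (316,186), with dark lids and brass rims. In the scene view they are at (278,216), (262,207) and (244,199). The vial is at (252,196) in the top view. I'll triangulate the lid centres and canister tops.

```bash
cat > e.py <<'E'
from h import *
np.set_printoptions(precision=1,suppress=True)
I={c:ctrl.get_image(c) for c in("scene","top")}
def cent(c,g,rad,fn):
    im=I[c]["pixels"].astype(float); s=8; x0,y0=int(g[0])-rad,int(g[1])-rad
    p=cv2.resize(im[y0:y0+2*rad+1,x0:x0+2*rad+1],None,fx=s,fy=s,interpolation=cv2.INTER_CUBIC)
    m=fn(p).astype(np.uint8); n,l,st,ce=cv2.connectedComponentsWithStats(m)
    if n<2: return None
    k=1+np.argmax(st[1:,4]/(30+np.hypot(*(ce[1:]-p.shape[0]/2).T)))
    return (ce[k]+.5)/s-.5+[x0,y0], st[k,4]/s**2
lid=lambda p:(p[...,2]-p[...,0])<15
for t,s in(((277.9,185.4),(277.9,216.4)),((296.8,187.1),(262.1,206.8)),((316.4,186.4),(244.3,198.9))):
    a=cent("top",t,6,lid); b=cent("scene",s,6,lid); print("tin",a,b,tri(a[0],I["top"],b[0],I["scene"]), onz(a[0],I["top"],50),onz(b[0],I["scene"],50))
a=cv2.resize(I["top"]["pixels"][165:270,140:220],None,fx=5,fy=5,interpolation=2)
b=cv2.resize(I["scene"]["pixels"][200:305,340:460],None,fx=5,fy=5,interpolation=2)
cv2.imwrite("pics/e1.png",cv2.resize(np.hstack([a,b]),None,fx=.8,fy=.8))
E
python3 e.py
```

```text
tin (array([276.8, 184.6]), np.float64(31.703125)) (array([278.2, 216.4]), np.float64(25.296875)) (array([612.8,  34.2,  46.5]), np.float64(0.10648316712085948)) [612.3  34.2  50. ] [615.7  36.1  50. ]
tin (array([296. , 186.8]), np.float64(31.1875)) (array([261.6, 206.7]), np.float64(22.640625)) (array([608.7, -15.8,  46.3]), np.float64(0.2321206723692505)) [608.1 -15.5  50. ] [611.7 -13.6  50. ]
tin (array([315.8, 186.3]), np.float64(30.6875)) (array([243.4, 198.9]), np.float64(21.546875)) (array([611.6, -67.1,  46.3]), np.float64(0.10751934037753895)) [611.1 -66.7  50. ] [614.6 -64.6  50. ]
```

View pics/e1.png

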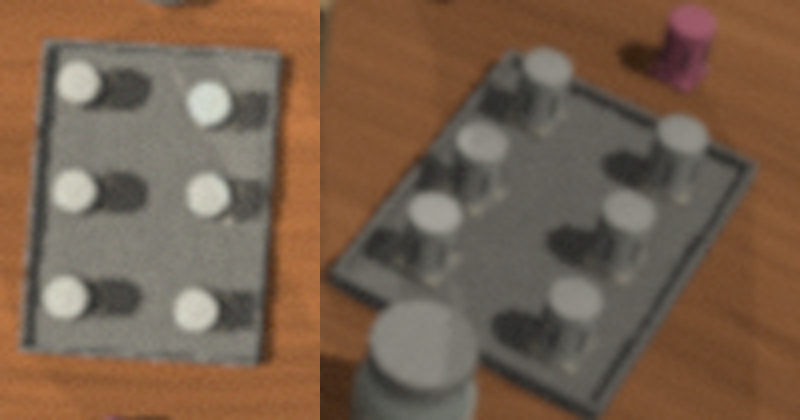

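The crop shows six canisters in the tray. In full top-view pixels their tops are at (160,186), (192,191), (159,213), (192,214), (156,239) and (189,243). The pink one (scene, about (431,211)) is outside the tray and gets left alone.

```bash
cat > f.py <<'E'
from h import *
np.set_printoptions(precision=1,suppress=True)
I={c:ctrl.get_image(c) for c in("scene","top")}
T=np.array([(79,82),(209,104),(74,191),(207,194),(65,297),(196,310)])/4+[140,165]-.4
S=np.array([(577,299),(435,214),(629,211),(481,142),(683,134),(546,67)],float); S=(S-[320,0])/4+[340,200]-.4
for a,b in zip(T,S): print(tri(a,I["top"],b,I["scene"]),onz(a,I["top"],48)[:2],onz(b,I["scene"],48)[:2])
E
cat > dish.py <<'E'
from h import *
np.set_printoptions(precision=1,suppress=True)
def dish(cs=("scene","top")):
    for c in cs:
        im=ctrl.get_image(c); d=[d for d in ctrl.masks_of("dish",c)]
        hsv=cv2.cvtColor(im["pixels"],cv2.COLOR_BGR2HSV); m=((hsv[...,0]>35)&(hsv[...,0]<95)&(hsv[...,1]>25)&(hsv[...,2]>90)).astype(np.uint8)
        m[:, :150]=0; m[:,470:]=0
        n,l,st,_=cv2.connectedComponentsWithStats(m); k=1+np.argmax(st[1:,4]); x,y,w,h=st[k,:4]
        b=[x-.5,y-.5,x+w-1.5,y+h-1.5]; s,e=fit(cyl(80,14),[(b,im)],np.array([500,-310,0.]),False); print(c,"dish",s,e,st[k])
if __name__=="__main__": dish()
E
python3 f.py; python3 dish.py; python3 -c "
from workcell import ctrl;print(ctrl.get_obs()['qpos'])"
```

```text
(array([602.1, 341.2,  43.2]), np.float64(1.2805462216960488)) [601.9 339. ] [605.5 342.9]
(array([590.9, 254.1,  42.2]), np.float64(0.32860469168781364)) [590.1 253.1] [595.8 255.6]
(array([531.3, 339.7,  43.3]), np.float64(0.17387559496482688)) [531.  338.3] [535.5 340.8]
(array([532.3, 251.8,  44.9]), np.float64(0.5993132156079584)) [531.9 251.6] [535.3 252.4]
(array([462.6, 341.9,  43.9]), np.float64(0.20432247147313953)) [462.7 340.6] [466.6 342.9]
(array([457.4, 255.9,  43.4]), np.float64(0.4469979648471655)) [457.3 255.3] [462.2 257.1]
scene dish [ 495.1 -311.1] 1.0303120914575292 [ 171  134   59   37 1648]
top dish [ 495.5 -312.2] 0.7392695211103493 [ 374  204   61   61 2699]
[-7.67996333e-01  1.99952329e-01  1.95746632e+00  8.69750863e-06
  9.84159204e-01 -2.39381989e+00]
```

```bash
sed -i 's/^Rc=/B=R.from_rotvec([0,0,np.pi\/2]).as_matrix()\nif sys.argv.pop(1)=="B": T=T@B\nRc=/' go.py; python3 go.py B 612.5 -65.5 222 612.5 -65.5 32
```

```text
pos [ 348.342 -319.877  221.677] turn units [0. 0. 1.] w 87.7950133582505 F [ 0.515 -0.025 -0.668] t 12.85
[612.5 -65.5 222. ] shift/50: [ 4.789  5.555 -0.006]
[612.5 -65.5  32. ] shift/50: [0.  0.  3.8]
```

Request:
apply_moves:
  targets:
    - [1,[0,0,0],[0,0,0.1111]]
    - [1,[0,0,0],[0,0,0.1111]]
    - [1,[0,0,0],[0,0,0.1111]]
    - [1,[0,0,0],[0,0,0.1111]]
    - [1,[0,0,0],[0,0,0.1111]]
    - [1,[0,0,0],[0,0,0.1111]]
    - [1,[0,0,0],[0,0,0.1111]]
    - [1,[0,0,0],[0,0,0.1111]]

```text
t: 13.85
ee_pos: [348.3, -319.9, 221.7]
orientation: [1.959, 2.456, 0.0]
ft_force: [-0.6, 0.1, -0.4]
width: 87.7
grasp_force: 0.0
```

Request:
apply_moves:
  targets:
    - [0.36,[0,0,0],[0,0,0.1111]]
    - [0.36,[0.6,0.694,0],[0,0,0]]
    - [0.36,[0.6,0.694,0],[0,0,0]]
    - [0.36,[0.6,0.694,0],[0,0,0]]
    - [0.36,[0.6,0.694,0],[0,0,0]]
    - [0.36,[0.6,0.694,0],[0,0,0]]
    - [0.36,[0.6,0.694,0],[0,0,0]]
    - [0.36,[0.6,0.694,0],[0,0,0]]

```text
t: 14.85
ee_pos: [580.3, -95.6, 221.6]
orientation: [2.159, 2.282, -0.0]
ft_force: [-0.2, -0.3, 0.1]
width: 59.4
grasp_force: 0.0
```

Request:
apply_moves:
  targets:
    - [0.36,[0.6,0.694,0],[0,0,0]]
    - [0.36,[0,0,0.7],[0,0,0]]
    - [0.36,[0,0,0.7],[0,0,0]]
    - [0.36,[0,0,0.6],[0,0,0]]

```text
t: 15.35
ee_pos: [612.0, -64.6, 120.3]
orientation: [-2.158, -2.282, 0.001]
ft_force: [0.9, 0.8, -0.3]
width: 59.8
grasp_force: 0.0
```

```bash
python3 go.py B 612.5 -65.5 32 612.5 -65.5 222 475 -309 150
```

```text
pos [612.005 -64.627 120.264] turn units [-0. -0.  0.] w 59.84579959303286 F [ 0.929  0.791 -0.324] t 15.35
[612.5 -65.5  32. ] shift/50: [-0.018  0.009  1.765]
[612.5 -65.5 222. ] shift/50: [ 0.   0.  -3.8]
[ 475. -309.  150.] shift/50: [-4.711 -3.014  1.44 ]
```

Request:
apply_moves:
  targets:
    - [0.36,[-0.02,0,0.7],[0,0,0]]
    - [0.36,[0,0,0.6],[0,0,0]]
    - [0.36,[0,0,0.3],[0,0,0]]
    - [0.36,[0,0,0.18],[0,0,0]]
    - [0.36,[0,0,0],[0,0,0]]
    - [-1,[0,0,0],[0,0,0]]
    - [-1,[0,0,0],[0,0,0]]
    - [-1,[0,0,0],[0,0,0]]

```text
t: 16.35
ee_pos: [612.6, -66.0, 33.4]
orientation: [2.159, 2.281, 0.001]
ft_force: [0.2, -0.3, 3.0]
width: 35.3
grasp_force: 30.0
```

Request:
apply_moves:
  targets:
    - [-1,[0,0,0],[0,0,0]]
    - [-1,[0,0,0],[0,0,0]]
    - [-1,[0,0,0],[0,0,0]]

```text
t: 16.73
ee_pos: [612.6, -66.0, 33.3]
orientation: [2.159, 2.282, 0.001]
ft_force: [-0.9, 0.0, 6.1]
width: 35.4
grasp_force: 30.0
```

Request:
apply_moves:
  targets:
    - [-1,[0,0,-0.3],[0,0,0]]
    - [-1,[0,0,-0.6],[0,0,0]]
    - [-1,[0,0,-0.7],[0,0,0]]
    - [-1,[0,0,-0.7],[0,0,0]]
    - [-1,[0,0,0],[0,0,0]]

```text
t: 17.35
ee_pos: [614.5, -66.1, 151.2]
orientation: [2.156, 2.278, 0.006]
ft_force: [-0.2, -0.5, 0.0]
width: 35.4
grasp_force: 30.0
```

```bash
python3 dish.py; python3 go.py B 469 -311.5 148 469 -311.5 17
```

```text
scene dish [ 500.8 -320.7] 4.640593308732111 [171 140  51  31 807]
top dish [ 494.3 -315.1] 0.8312590885074166 [ 377  205   57   60 2528]
pos [611.327 -65.777 146.472] turn units [-0.001 -0.     0.   ] w 35.7774696850119 F [ 0.014  0.501 -1.719] t 17.55
[ 469.  -311.5  148. ] shift/50: [-4.751 -3.112 -0.031]
[ 469.  -311.5   17. ] shift/50: [0.   0.   2.62]
```

Request:
apply_moves:
  targets:
    - [-1,[-0.594,-0.389,0],[0,0,0]]
    - [-1,[-0.594,-0.389,0],[0,0,0]]
    - [-1,[-0.594,-0.389,0],[0,0,0]]
    - [-1,[-0.594,-0.389,0],[0,0,0]]
    - [-1,[-0.594,-0.389,0],[0,0,0]]
    - [-1,[-0.594,-0.389,0],[0,0,0]]
    - [-1,[-0.594,-0.389,0],[0,0,0]]
    - [-1,[-0.594,-0.389,0],[0,0,0]]

```text
t: 18.55
ee_pos: [468.7, -312.1, 146.2]
orientation: [-2.157, -2.28, 0.001]
ft_force: [0.5, -0.6, -0.3]
width: 35.1
grasp_force: 30.0
```

Request:
apply_moves:
  targets:
    - [-1,[0,0,0.6],[0,0,0]]
    - [-1,[0,0,0.6],[0,0,0]]
    - [-1,[0,0,0.5],[0,0,0]]
    - [-1,[0,0,0],[0,0,0]]

```text
t: 19.05
ee_pos: [468.0, -310.4, 59.9]
orientation: [-2.155, -2.277, 0.001]
ft_force: [0.8, 0.2, -0.4]
width: 35.5
grasp_force: 30.0
```

```bash
python3 go.py B 469 -311.5 17; python3 dish.py
```

```text
pos [ 467.991 -310.353   59.87 ] turn units [-0.003 -0.002  0.   ] w 35.49902090751734 F [ 0.765  0.177 -0.36 ] t 19.05
[ 469.  -311.5   17. ] shift/50: [-0.024  0.019  0.857]
scene dish [ 496.  -312.1] 1.4146943251802646 [ 171  135   58   36 1522]
top dish [ 495.1 -295.5] 8.048205848772001 [ 374  204   39   61 1559]
```

Request:
apply_moves:
  targets:
    - [-1,[0,0,0.4],[0,0,0]]
    - [-1,[0,0,0.3],[0,0,0]]
    - [-1,[0,0,0.14],[0,0,0]]
    - [-1,[0,0,0.02],[0,0,0]]
    - [-1,[0,0,0],[0,0,0]]

```text
t: 19.88
ee_pos: [470.3, -311.9, 20.0]
orientation: [2.159, 2.282, 0.0]
ft_force: [-0.3, -0.8, 0.1]
width: 35.4
grasp_force: 30.0
```

Request:
apply_moves:
  targets:
    - [0.1,[0,0,0],[0,0,0]]
    - [0.1,[0,0,0],[0,0,0]]
    - [0.1,[0,0,0],[0,0,0]]
    - [0.1,[0,0,-0.3],[0,0,0]]
    - [0.1,[0,0,-0.7],[0,0,0]]
    - [0.1,[0,0,-0.7],[0,0,0]]
    - [0.36,[0,0,-0.7],[0,0,0]]
    - [0.36,[0,0,-0.3],[0,0,0]]

```text
t: 20.88
ee_pos: [471.0, -312.4, 157.5]
orientation: [2.157, 2.279, 0.001]
ft_force: [-0.3, -0.4, 0.4]
width: 59.7
grasp_force: 0.0
```

```bash
python3 dish.py; python3 go.py B 609.5 -14.5 153 609.5 -14.5 32
```

```text
scene dish [ 495.4 -312.6] 0.9995318778763029 [ 171  134   58   37 1436]
top dish [ 495.3 -301. ] 2.684217862333361 [ 374  204   52   61 2204]
pos [ 469.685 -311.428  154.156] turn units [-0. -0.  0.] w 59.96414466881701 F [ 0.14   0.192 -0.604] t 21.075
[609.5 -14.5 153. ] shift/50: [5.776 3.119 0.023]
[609.5 -14.5  32. ] shift/50: [0.   0.   2.42]
```

Request:
apply_moves:
  targets:
    - [0.36,[0.642,0.3465,0],[0,0,0]]
    - [0.36,[0.642,0.3465,0],[0,0,0]]
    - [0.36,[0.642,0.3465,0],[0,0,0]]
    - [0.36,[0.642,0.3465,0],[0,0,0]]
    - [0.36,[0.642,0.3465,0],[0,0,0]]
    - [0.36,[0.642,0.3465,0],[0,0,0]]
    - [0.36,[0.642,0.3465,0],[0,0,0]]
    - [0.36,[0.642,0.3465,0],[0,0,0]]

```text
t: 22.08
ee_pos: [593.6, -46.4, 152.7]
orientation: [-2.157, -2.28, 0.003]
ft_force: [0.9, 0.3, 0.0]
width: 59.7
grasp_force: 0.0
```

Request:
apply_moves:
  targets:
    - [0.36,[0.64,0.3465,0],[0,0,0]]
    - [0.36,[0,0,0],[0,0,0]]
    - [0.36,[0,0,0.7],[0,0,0]]
    - [0.36,[0,0,0.6],[0,0,0]]
    - [0.36,[0,0,0.6],[0,0,0]]
    - [0.36,[0,0,0.3],[0,0,0]]
    - [0.36,[0,0,0.2],[0,0,0]]
    - [0.36,[0,0,0],[0,0,0]]

```text
t: 23.08
ee_pos: [609.5, -15.0, 34.3]
orientation: [-2.159, -2.281, 0.001]
ft_force: [-0.9, -0.1, -0.0]
width: 59.3
grasp_force: 0.0
```

Request:
apply_moves:
  targets:
    - [-1,[0,0,0],[0,0,0]]
    - [-1,[0,0,0],[0,0,0]]
    - [-1,[0,0,0],[0,0,0]]
    - [-1,[0,0,0],[0,0,0]]
    - [-1,[0,0,0],[0,0,0]]

```text
t: 23.7
ee_pos: [610.1, -14.7, 35.4]
orientation: [2.159, 2.282, 0.001]
ft_force: [-2.0, -0.6, 6.1]
width: 35.1
grasp_force: 30.0
```

Request:
apply_moves:
  targets:
    - [-1,[0,0,-0.3],[0,0,0]]
    - [-1,[0,0,-0.6],[0,0,0]]
    - [-1,[0,0,-0.7],[0,0,0]]
    - [-1,[0,0,-0.7],[0,0,0]]
    - [-1,[0,0,0],[0,0,0]]

```text
t: 24.32
ee_pos: [612.0, -14.8, 153.2]
orientation: [2.156, 2.279, 0.007]
ft_force: [0.5, 0.8, -0.9]
width: 35.2
grasp_force: 30.0
```

```bash
python3 dish.py; python3 go.py B 515.5 -346 150 515.5 -346 19.5
```

```text
scene dish [ 488.9 -317.8] 5.1243556157552925 [176 138  48  31 835]
top dish [ 495.5 -310.9] 0.5055128341341717 [ 374  204   60   61 2398]
pos [608.835 -14.708 148.478] turn units [-0.001 -0.     0.   ] w 34.99831716948556 F [-0.056  0.776 -0.7  ] t 24.525
[ 515.5 -346.   150. ] shift/50: [-6.513 -2.228 -0.03 ]
[ 515.5 -346.    19.5] shift/50: [0.   0.   2.61]
```

Request:
apply_moves:
  targets:
    - [-1,[-0.651,-0.223,0],[0,0,0]]
    - [-1,[-0.651,-0.223,0],[0,0,0]]
    - [-1,[-0.651,-0.223,0],[0,0,0]]
    - [-1,[-0.651,-0.223,0],[0,0,0]]
    - [-1,[-0.651,-0.223,0],[0,0,0]]
    - [-1,[-0.651,-0.223,0],[0,0,0]]
    - [-1,[-0.651,-0.223,0],[0,0,0]]
    - [-1,[-0.651,-0.223,0],[0,0,0]]

```text
t: 25.52
ee_pos: [533.9, -280.3, 148.1]
orientation: [-2.157, -2.28, 0.001]
ft_force: [0.0, 0.5, -0.8]
width: 35.3
grasp_force: 30.0
```

Request:
apply_moves:
  targets:
    - [-1,[-0.651,-0.223,0],[0,0,0]]
    - [-1,[-0.651,-0.223,0],[0,0,0]]
    - [-1,[0,0,0],[0,0,0]]
    - [-1,[0,0,0.6],[0,0,0]]
    - [-1,[0,0,0.6],[0,0,0]]
    - [-1,[0,0,0.5],[0,0,0]]
    - [-1,[0,0,0],[0,0,0]]

```text
t: 26.4
ee_pos: [514.9, -343.7, 61.9]
orientation: [-2.154, -2.278, 0.001]
ft_force: [0.7, 0.7, -0.1]
width: 35.3
grasp_force: 30.0
```

```bash
python3 go.py B 515.5 -346 18.5; python3 dish.py
```

```text
pos [ 514.884 -343.664   61.936] turn units [-0.003 -0.002  0.001] w 35.31934903704094 F [ 0.656  0.675 -0.139] t 26.4
[ 515.5 -346.    18.5] shift/50: [-0.047  0.01   0.869]
scene dish [ 484.4 -303.8] 0.9405964547325983 [ 176  133   58   37 1352]
top dish [ 483.1 -298.6] 1.1668650637324953 [ 371  208   57   62 2288]
```

The dish has moved: it reads about (484,-304), where it was (495,-312). I'll measure again and look.

```bash
python3 dish.py
cat > g.py <<'E'
from h import *
import sys
I={c:ctrl.get_image(c) for c in("scene","top")}
np.set_printoptions(precision=1,suppress=True)
for d in ctrl.pinpoint("tin1","scene"): print(d["score"],d["xy"],onz(d["xy"],I["scene"],5))
for d in ctrl.pinpoint("tin1","top"): print(d["score"],d["xy"],onz(d["xy"],I["top"],5))
a=cv2.resize(I["top"]["pixels"][190:275,350:450],None,fx=4,fy=4,interpolation=2)
b=cv2.resize(I["scene"]["pixels"][115:200,150:250],None,fx=4,fy=4,interpolation=2)
cv2.imwrite("pics/"+sys.argv[1],np.hstack([a,b]))
E
python3 g.py g1.png
```

```text
scene dish [ 484.1 -302.3] 0.9970632433718369 [ 176  133   59   37 1381]
top dish [ 484.5 -298.6] 0.9743429774216893 [ 371  208   57   61 2301]
0.81 [276.6, 223.5] [601.1  20.9   5. ]
0.59 [181.1, 139.4] [ 483.3 -394.5    5. ]
0.54 [211.2, 144.7] [ 454.1 -306.2    5. ]
0.49 [332.3, 174.1] [372.4  38.9   5. ]
0.68 [422.8, 226.2] [ 517.8 -364.8    5. ]
0.59 [398.4, 245.6] [ 463.8 -297.5    5. ]
0.53 [275.5, 189.6] [604.6  37.5   5. ]
```

View pics/g1.png

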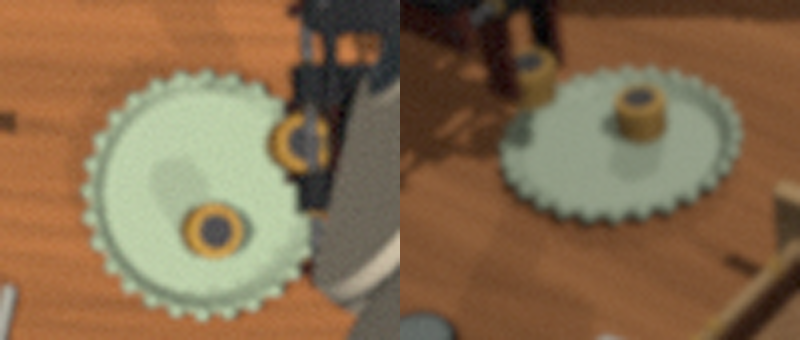

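The dish is now centred near (484,-303), and the first tin is still in it at top-view pixel (404,247). I'll adjust the target to (506,-338).

Request:
apply_moves:
  targets:
    - [-1,[0.12,-0.17,0],[0,0,0]]
    - [-1,[0,0,0.4],[0,0,0]]
    - [-1,[0,0,0.3],[0,0,0]]
    - [-1,[0,0,0.15],[0,0,0]]
    - [-1,[0,0,0],[0,0,0]]

```text
t: 27.62
ee_pos: [507.2, -340.1, 21.0]
orientation: [-2.158, -2.281, 0.0]
ft_force: [-0.5, 0.1, -1.2]
width: 35.5
grasp_force: 30.0
```

Request:
apply_moves:
  targets:
    - [0.1,[0,0,0],[0,0,0]]
    - [0.1,[0,0,0],[0,0,0]]
    - [0.1,[0,0,0],[0,0,0]]
    - [0.1,[0,0,-0.3],[0,0,0]]
    - [0.1,[0,0,-0.7],[0,0,0]]
    - [0.1,[0,0,-0.7],[0,0,0]]
    - [0.36,[0,0,-0.7],[0,0,0]]
    - [0.36,[0,0,-0.3],[0,0,0]]

```text
t: 28.62
ee_pos: [508.7, -341.1, 160.3]
orientation: [2.156, 2.279, 0.001]
ft_force: [0.9, -0.7, 0.5]
width: 59.6
grasp_force: 0.0
```

```bash
python3 go.py B 613.5 35 155 613.5 35 32
```

```text
pos [ 508.673 -341.108  160.333] turn units [0.002 0.002 0.   ] w 59.55879507708318 F [ 0.862 -0.706  0.549] t 28.625
[613.5  35.  155. ] shift/50: [7.396 2.507 0.107]
[613.5  35.   32. ] shift/50: [0.   0.   2.46]
```

Request:
apply_moves:
  targets:
    - [0.36,[0.672,0.228,0],[0,0,0]]
    - [0.36,[0.672,0.228,0],[0,0,0]]
    - [0.36,[0.672,0.228,0],[0,0,0]]
    - [0.36,[0.672,0.228,0],[0,0,0]]
    - [0.36,[0.672,0.228,0],[0,0,0]]
    - [0.36,[0.672,0.228,0],[0,0,0]]
    - [0.36,[0.672,0.228,0],[0,0,0]]
    - [0.36,[0.672,0.228,0],[0,0,0]]

```text
t: 29.62
ee_pos: [583.7, -65.8, 156.9]
orientation: [-2.159, -2.282, 0.001]
ft_force: [0.7, 0.1, 0.1]
width: 59.5
grasp_force: 0.0
```

Request:
apply_moves:
  targets:
    - [0.36,[0.672,0.228,0],[0,0,0]]
    - [0.36,[0.672,0.228,0],[0,0,0]]
    - [0.36,[0.672,0.228,0],[0,0,0]]
    - [0.36,[0,0,0],[0,0,0]]
    - [0.36,[0,0,0.7],[0,0,0]]
    - [0.36,[0,0,0.6],[0,0,0]]
    - [0.36,[0,0,0.5],[0,0,0]]
    - [0.36,[0,0,0],[0,0,0]]

```text
t: 30.62
ee_pos: [610.4, 34.6, 65.2]
orientation: [-2.158, -2.279, 0.006]
ft_force: [0.3, -0.2, -0.3]
width: 59.9
grasp_force: 0.0
```

```bash
python3 go.py B 613.5 35 32;python3 g.py g2.png; python3 dish.py
```

```text
pos [610.383  34.568  65.232] turn units [-0.003  0.    -0.   ] w 59.88171368353181 F [ 0.259 -0.17  -0.337] t 30.625
[613.5  35.   32. ] shift/50: [0.005 0.063 0.665]
0.71 [188.4, 150.4] [ 509.6 -342.4    5. ]
0.62 [213.5, 145.1] [ 451.9 -299.6    5. ]
0.54 [275.0, 225.5] [608.6  21.5   5. ]
0.34 [264.6, 212.0] [586.  -25.1   5. ]
0.74 [400.5, 247.4] [ 459.1 -303.4    5. ]
0.64 [413.7, 228.0] [ 512.3 -339.4    5. ]
scene dish [ 464.8 -297. ] 8.420369208030666 [190 140  40  27 532]
top dish [ 483.2 -302.7] 0.7881492307198009 [ 371  208   60   62 2261]
```

View pics/g2.png

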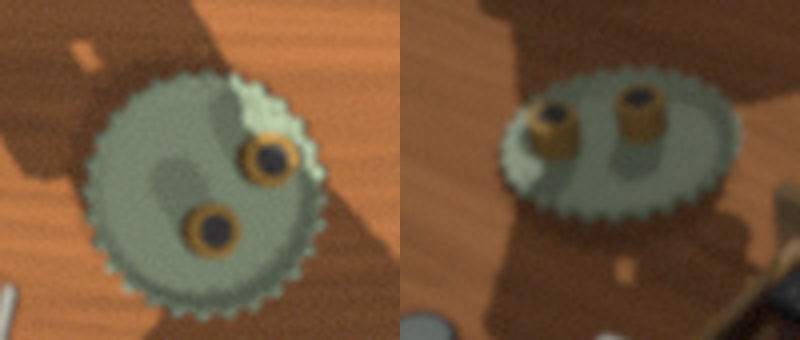

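Two tins are in the dish, at (417,230) and (404,247) in the top view, and the dish is centred at (483,-303). Now the third tin.

Request:
apply_moves:
  targets:
    - [0.36,[0,0.02,0.4],[0,0,0]]
    - [0.36,[0,0,0.24],[0,0,0]]
    - [0.36,[0,0,0],[0,0,0]]
    - [-1,[0,0,0],[0,0,0]]
    - [-1,[0,0,0],[0,0,0]]
    - [-1,[0,0,0],[0,0,0]]
    - [-1,[0,0,0],[0,0,0]]
    - [-1,[0,0,0],[0,0,0]]

```text
t: 32.02
ee_pos: [613.7, 35.6, 35.5]
orientation: [2.159, 2.282, 0.001]
ft_force: [0.0, 0.8, 2.6]
width: 35.1
grasp_force: 30.0
```

Request:
apply_moves:
  targets:
    - [-1,[0,0,0],[0,0,0]]
    - [-1,[0,0,-0.3],[0,0,0]]
    - [-1,[0,0,-0.6],[0,0,0]]
    - [-1,[0,0,-0.7],[0,0,0]]
    - [-1,[0,0,-0.7],[0,0,0]]
    - [-1,[0,0,0],[0,0,0]]
    - [-1,[0,0,0],[0,0,0]]

```text
t: 32.9
ee_pos: [612.9, 35.6, 150.0]
orientation: [-2.159, -2.282, 0.001]
ft_force: [-0.6, -0.3, -1.0]
width: 35.5
grasp_force: 30.0
```

```bash
python3 go.py B 503 -273 150
```

```text
pos [612.923  35.594 149.964] turn units [-0. -0.  0.] w 35.47758285770479 F [-0.567 -0.344 -1.029] t 32.9
[ 503. -273.  150.] shift/50: [-6.042 -2.534 -0.001]
```

Request:
apply_moves:
  targets:
    - [-1,[-0.604,-0.253,0],[0,0,0]]
    - [-1,[-0.604,-0.253,0],[0,0,0]]
    - [-1,[-0.604,-0.253,0],[0,0,0]]
    - [-1,[-0.604,-0.253,0],[0,0,0]]
    - [-1,[-0.604,-0.253,0],[0,0,0]]
    - [-1,[-0.604,-0.253,0],[0,0,0]]
    - [-1,[-0.604,-0.253,0],[0,0,0]]
    - [-1,[-0.604,-0.253,0],[0,0,0]]

```text
t: 33.9
ee_pos: [524.3, -211.7, 148.6]
orientation: [-2.157, -2.28, 0.002]
ft_force: [-0.2, 0.4, 0.7]
width: 35.3
grasp_force: 30.0
```

Request:
apply_moves:
  targets:
    - [-1,[-0.604,-0.253,0],[0,0,0]]
    - [-1,[-0.604,-0.253,0],[0,0,0]]
    - [-1,[0,0,0],[0,0,0]]
    - [-1,[0,0,0.6],[0,0,0]]
    - [-1,[0,0,0.6],[0,0,0]]
    - [-1,[0,0,0.5],[0,0,0]]
    - [-1,[0,0,0],[0,0,0]]
    - [-1,[0,0,0],[0,0,0]]

```text
t: 34.9
ee_pos: [504.1, -272.4, 65.4]
orientation: [-2.159, -2.282, -0.0]
ft_force: [0.3, 0.4, -0.2]
width: 35.2
grasp_force: 30.0
```

```bash
python3 go.py B 503 -273 18.5;python3 dish.py
```

```text
pos [ 504.143 -272.415   65.441] turn units [-0. -0.  0.] w 35.236000253520515 F [ 0.318  0.392 -0.19 ] t 34.9
[ 503.  -273.    18.5] shift/50: [-0.01  -0.023  0.939]
scene dish [ 481.8 -300.5] 1.7580740362932612 [179 134  55  36 916]
top dish [ 486.  -291.5] 15.542212841301422 [371 210  25  56 874]
```

Request:
apply_moves:
  targets:
    - [-1,[0,0,0.4],[0,0,0]]
    - [-1,[0,0,0.35],[0,0,0]]
    - [-1,[0,0,0.18],[0,0,0]]
    - [-1,[0,0,0],[0,0,0]]
    - [-1,[0,0,0],[0,0,0]]

```text
t: 35.72
ee_pos: [503.6, -272.8, 18.1]
orientation: [-2.159, -2.281, 0.0]
ft_force: [-0.1, -1.1, -0.9]
width: 35.3
grasp_force: 30.0
```

Request:
apply_moves:
  targets:
    - [0.1,[0,0,0],[0,0,0]]
    - [0.1,[0,0,0],[0,0,0]]
    - [0.1,[0,0,0],[0,0,0]]
    - [0.1,[0,0,-0.3],[0,0,0]]
    - [0.1,[0,0,-0.7],[0,0,0]]
    - [0.1,[0,0,-0.7],[0,0,0]]
    - [0.1,[0,0,-0.7],[0,0,0]]
    - [0.1,[0,0,-0.8],[0,0,0]]

```text
t: 36.72
ee_pos: [503.6, -272.8, 180.8]
orientation: [2.159, 2.282, 0.0]
ft_force: [-0.1, 0.1, -0.1]
width: 48.5
grasp_force: 0.0
```

```bash
python3 go.py B 533.5 252 180 533.5 252 29
```

```text
pos [ 503.568 -272.759  180.764] turn units [0. 0. 0.] w 48.49033001830231 F [-0.104  0.148 -0.129] t 36.725
[533.5 252.  180. ] shift/50: [10.446  1.175  0.015]
[533.5 252.   29. ] shift/50: [0.   0.   3.02]
```

Request:
apply_moves:
  targets:
    - [0.1,[0.6964,0.078,0],[0,0,0]]
    - [0.1,[0.6964,0.078,0],[0,0,0]]
    - [0.1,[0.6964,0.078,0],[0,0,0]]
    - [0.1,[0.6964,0.078,0],[0,0,0]]
    - [0.1,[0.6964,0.078,0],[0,0,0]]
    - [0.1,[0.6964,0.078,0],[0,0,0]]
    - [0.1,[0.6964,0.078,0],[0,0,0]]
    - [0.1,[0.6964,0.078,0],[0,0,0]]

```text
t: 37.72
ee_pos: [519.7, 8.1, 179.9]
orientation: [2.159, 2.281, 0.001]
ft_force: [-0.1, -0.5, 0.4]
width: 48.2
grasp_force: 0.0
```

Request:
apply_moves:
  targets:
    - [0.1,[0.6964,0.078,0],[0,0,0]]
    - [0.1,[0.6964,0.078,0],[0,0,0]]
    - [0.1,[0.6964,0.078,0],[0,0,0]]
    - [0.1,[0.6964,0.078,0],[0,0,0]]
    - [0.1,[0.6964,0.078,0],[0,0,0]]
    - [0.1,[0.6964,0.078,0],[0,0,0]]
    - [0.1,[0.6964,0.078,0],[0,0,0]]
    - [0.1,[0,0,0],[0,0,0]]

```text
t: 38.72
ee_pos: [533.5, 253.8, 179.7]
orientation: [2.156, 2.285, 0.003]
ft_force: [-0.2, -0.2, 0.4]
width: 48.3
grasp_force: 0.0
```

Request:
apply_moves:
  targets:
    - [0.1,[0,0,0.7],[0,0,0]]
    - [0.1,[0,0,0.7],[0,0,0]]
    - [0.1,[0,0,0.6],[0,0,0]]
    - [0.1,[0,0,0],[0,0,0]]
    - [0.1,[0,0,0],[0,0,0]]

```text
t: 39.35
ee_pos: [534.1, 251.6, 80.0]
orientation: [2.159, 2.281, 0.002]
ft_force: [-0.3, -0.2, -0.4]
width: 48.1
grasp_force: 0.0
```

```bash
python3 go.py B 533.5 252 31; python3 g.py g3.png; python3 dish.py
```

```text
pos [534.091 251.596  80.008] turn units [ 0.001 -0.    -0.   ] w 48.05664280212694 F [-0.331 -0.229 -0.373] t 39.35
[533.5 252.   31. ] shift/50: [ 0.009 -0.011  0.98 ]
0.74 [396.5, 259.3] [541.1 303.    5. ]
0.73 [210.7, 144.2] [ 453.1 -308.9    5. ]
0.48 [209.8, 157.2] [ 499.2 -272.9    5. ]
0.45 [189.0, 150.0] [ 507.3 -342.2    5. ]
0.23 [298.4, 182.7] [450.8 -15.8   5. ]
0.16 [376.1, 249.7] [541.5 252.6   5. ]
0.75 [399.9, 247.0] [ 460.1 -301.7    5. ]
0.66 [390.0, 231.0] [ 502.5 -274.     5. ]
0.6 [415.2, 230.5] [ 505.6 -343.7    5. ]
scene dish [ 484.1 -302.3] 0.9970632433718369 [ 176  133   59   37 1019]
top dish [ 483.2 -302.7] 0.7881492307198009 [ 371  208   60   62 2118]
```

View pics/g3.png

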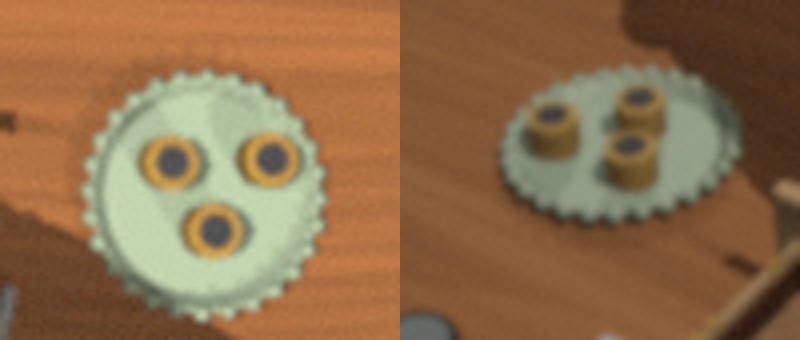

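All three tins stand in the dish, at (393,230), (418,230) and (404,247) in the top view. Now the canisters.

Request:
apply_moves:
  targets:
    - [0.1,[0,0,0.5],[0,0,0]]
    - [0.1,[0,0,0.3],[0,0,0]]
    - [0.1,[0,0,0.18],[0,0,0]]
    - [0.1,[0,0,0],[0,0,0]]
    - [-1,[0,0,0],[0,0,0]]
    - [-1,[0,0,0],[0,0,0]]
    - [-1,[0,0,0],[0,0,0]]
    - [-1,[0,0,0],[0,0,0]]

```text
t: 40.75
ee_pos: [533.6, 252.0, 30.2]
orientation: [2.159, 2.282, 0.001]
ft_force: [-0.4, -0.2, 4.4]
width: 27.1
grasp_force: 30.0
```

Request:
apply_moves:
  targets:
    - [-1,[0,0,0],[0,0,0]]
    - [-1,[0,0,-0.3],[0,0,0]]
    - [-1,[0,0,-0.6],[0,0,0]]
    - [-1,[0,0,-0.7],[0,0,0]]
    - [-1,[0,0,-0.7],[0,0,0]]
    - [-1,[0,0,0],[0,0,0]]
    - [-1,[0,0,0],[0,0,0]]

```text
t: 41.62
ee_pos: [532.9, 251.6, 144.3]
orientation: [-2.159, -2.282, 0.001]
ft_force: [-0.7, 0.9, -1.6]
width: 27.5
grasp_force: 30.0
```

```bash
cat > k.py <<'E'
from h import *
np.set_printoptions(precision=1,suppress=True)
im=ctrl.get_image("top"); p=cv2.GaussianBlur(im["pixels"],(3,3),0).astype(float).sum(2)/3
print([ (round(d["score"],2),onz(d["xy"],im,22)) for d in ctrl.pinpoint("box_floor","top")[:2]])
print("row197",[int(v) for v in p[197,255:340]]); print("col300",[int(v) for v in p[150:230,300]])
E
python3 k.py; python3 go.py B 571.8 23.5 150
```

```text
[(0.73, array([607.2, -16.5,  22. ])), (0.17, array([589.2, 253.6,  22. ]))]
row197 [122, 103, 94, 97, 109, 120, 114, 88, 64, 60, 65, 68, 68, 72, 79, 86, 87, 85, 84, 84, 81, 77, 74, 73, 73, 74, 73, 73, 73, 74, 74, 71, 68, 66, 67, 68, 69, 70, 71, 69, 69, 66, 65, 67, 69, 71, 72, 72, 72, 72, 72, 71, 69, 67, 68, 68, 68, 67, 67, 68, 69, 70, 69, 68, 72, 83, 99, 113, 121, 122, 113, 90, 75, 90, 120, 134, 123, 98, 81, 75, 74, 72, 71, 75, 89]
col300 [216, 214, 203, 173, 131, 102, 95, 107, 132, 159, 172, 174, 174, 170, 153, 119, 82, 69, 87, 115, 132, 135, 134, 135, 137, 137, 139, 141, 141, 141, 140, 136, 133, 132, 130, 130, 127, 119, 104, 89, 79, 74, 70, 66, 63, 63, 67, 71, 74, 74, 73, 71, 71, 71, 71, 69, 68, 68, 67, 66, 67, 67, 63, 55, 55, 68, 86, 96, 99, 100, 99, 96, 87, 77, 72, 71, 71, 71, 71, 72]
pos [532.465 251.387 143.399] turn units [-0.001  0.001  0.   ] w 27.41279704320847 F [-0.38  -0.286 -0.857] t 41.725
[571.8  23.5 150. ] shift/50: [-4.594  0.535 -0.132]
```

Request:
apply_moves:
  targets:
    - [-1,[-0.574,0.067,0],[0,0,0]]
    - [-1,[-0.574,0.067,0],[0,0,0]]
    - [-1,[-0.574,0.067,0],[0,0,0]]
    - [-1,[-0.574,0.067,0],[0,0,0]]
    - [-1,[-0.574,0.067,0],[0,0,0]]
    - [-1,[-0.574,0.067,0],[0,0,0]]
    - [-1,[-0.574,0.067,0],[0,0,0]]
    - [-1,[-0.574,0.067,0],[0,0,0]]

```text
t: 42.72
ee_pos: [572.1, 23.1, 143.2]
orientation: [-2.158, -2.281, 0.003]
ft_force: [0.8, -0.2, -1.3]
width: 27.4
grasp_force: 30.0
```

Request:
apply_moves:
  targets:
    - [-1,[0,0,0],[0,0,0]]
    - [-1,[0,0,0.6],[0,0,0]]
    - [-1,[0,0,0.6],[0,0,0]]
    - [-1,[0,0,0],[0,0,0]]
    - [-1,[0,0,0],[0,0,0]]

```text
t: 43.35
ee_pos: [573.0, 24.6, 85.0]
orientation: [-2.158, -2.282, 0.0]
ft_force: [0.3, 0.3, -0.7]
width: 27.5
grasp_force: 30.0
```

```bash
python3 go.py B 571.8 23.5 49
```

```text
pos [572.981  24.641  84.999] turn units [-0.    -0.     0.001] w 27.470030250357286 F [ 0.292  0.291 -0.692] t 43.35
[571.8  23.5  49. ] shift/50: [-0.021 -0.025  0.72 ]
```

Request:
apply_moves:
  targets:
    - [-1,[0,0,0.4],[0,0,0]]
    - [-1,[0,0,0.2],[0,0,0]]
    - [-1,[0,0,0.12],[0,0,0]]
    - [-1,[0,0,0],[0,0,0]]
    - [-1,[0,0,0],[0,0,0]]

```text
t: 43.98
ee_pos: [573.2, 24.1, 49.2]
orientation: [2.159, 2.281, 0.001]
ft_force: [-0.8, -0.3, -0.6]
width: 26.8
grasp_force: 30.0
```

Request:
apply_moves:
  targets:
    - [0.0,[0,0,0.01],[0,0,0]]
    - [0.0,[0,0,0],[0,0,0]]
    - [0.0,[0,0,0],[0,0,0]]
    - [0.0,[0,0,-0.3],[0,0,0]]
    - [0.0,[0,0,-0.6],[0,0,0]]
    - [0.0,[0,0,-0.7],[0,0,0]]
    - [0.0,[0,0,0],[0,0,0]]

```text
t: 44.85
ee_pos: [575.1, 24.1, 131.7]
orientation: [2.156, 2.279, 0.007]
ft_force: [1.2, -0.3, 0.8]
width: 44.0
grasp_force: 0.0
```

```bash
python3 go.py B 459.8 256.2 130 459.8 256.2 31
```

```text
pos [575.059  24.131 131.724] turn units [0.004 0.    0.   ] w 44.0314529349923 F [ 1.15  -0.271  0.771] t 44.85
[459.8 256.2 130. ] shift/50: [ 4.761 -2.047  0.034]
[459.8 256.2  31. ] shift/50: [0.   0.   1.98]
```

Request:
apply_moves:
  targets:
    - [0.1,[0.594,-0.252,0],[0,0,0]]
    - [0.1,[0.594,-0.252,0],[0,0,0]]
    - [0.1,[0.594,-0.252,0],[0,0,0]]
    - [0.1,[0.594,-0.252,0],[0,0,0]]
    - [0.1,[0.594,-0.252,0],[0,0,0]]
    - [0.1,[0.594,-0.252,0],[0,0,0]]
    - [0.1,[0.594,-0.252,0],[0,0,0]]
    - [0.1,[0.594,-0.252,0],[0,0,0]]

```text
t: 45.85
ee_pos: [458.1, 256.4, 127.7]
orientation: [-2.159, -2.282, 0.001]
ft_force: [0.6, -0.9, -0.5]
width: 48.4
grasp_force: 0.0
```

Request:
apply_moves:
  targets:
    - [0.1,[0,0,0],[0,0,0]]
    - [0.1,[0,0,0.4],[0,0,0]]
    - [0.1,[0,0,0.4],[0,0,0]]
    - [0.1,[0,0,0],[0,0,0]]
    - [0.1,[0,0,0],[0,0,0]]

```text
t: 46.48
ee_pos: [459.5, 255.3, 88.5]
orientation: [2.16, 2.281, 0.0]
ft_force: [0.6, 1.0, -0.6]
width: 48.3
grasp_force: 0.0
```

```bash
python3 go.py B 459.8 256.2 31
```

```text
pos [459.472 255.327  88.508] turn units [ 0.  0. -0.] w 48.26958466139779 F [ 0.589  1.039 -0.56 ] t 46.475
[459.8 256.2  31. ] shift/50: [0.017 0.008 1.15 ]
```

Good. I'll grasp, lift and carry to slot 3 at (576,-56).

Request:
apply_moves:
  targets:
    - [0.1,[0,0,0.5],[0,0,0]]
    - [0.1,[0,0,0.4],[0,0,0]]
    - [0.1,[0,0,0.25],[0,0,0]]
    - [0.1,[0,0,0],[0,0,0]]
    - [-1,[0,0,0],[0,0,0]]
    - [-1,[0,0,0],[0,0,0]]
    - [-1,[0,0,0],[0,0,0]]
    - [-1,[0,0,0],[0,0,0]]

```text
t: 47.48
ee_pos: [459.3, 255.9, 31.2]
orientation: [2.159, 2.282, 0.001]
ft_force: [-0.9, -0.4, 6.0]
width: 27.2
grasp_force: 30.0
```

Request:
apply_moves:
  targets:
    - [-1,[0,0,0],[0,0,0]]
    - [-1,[0,0,-0.3],[0,0,0]]
    - [-1,[0,0,-0.6],[0,0,0]]
    - [-1,[0,0,-0.7],[0,0,0]]
    - [-1,[0,0,-0.7],[0,0,0]]
    - [-1,[0,0,0],[0,0,0]]
    - [-1,[0,0,0],[0,0,0]]

```text
t: 48.35
ee_pos: [458.6, 255.5, 145.5]
orientation: [-2.159, -2.282, 0.0]
ft_force: [-0.7, 0.3, 0.1]
width: 27.4
grasp_force: 30.0
```

```bash
python3 go.py B 576.2 -56.5 145
```

```text
pos [458.642 255.499 145.471] turn units [-0.  0.  0.] w 27.393434613890882 F [-0.654  0.295  0.114] t 48.35
[576.2 -56.5 145. ] shift/50: [-6.36   2.005  0.009]
```

Request:
apply_moves:
  targets:
    - [-1,[-0.636,0.2,0],[0,0,0]]
    - [-1,[-0.636,0.2,0],[0,0,0]]
    - [-1,[-0.636,0.2,0],[0,0,0]]
    - [-1,[-0.636,0.2,0],[0,0,0]]
    - [-1,[-0.636,0.2,0],[0,0,0]]
    - [-1,[-0.636,0.2,0],[0,0,0]]
    - [-1,[-0.636,0.2,0],[0,0,0]]
    - [-1,[-0.636,0.2,0],[0,0,0]]

```text
t: 49.35
ee_pos: [552.1, 5.1, 143.9]
orientation: [-2.158, -2.28, 0.003]
ft_force: [0.3, -0.2, 0.6]
width: 27.0
grasp_force: 30.0
```

Request:
apply_moves:
  targets:
    - [-1,[-0.636,0.2,0],[0,0,0]]
    - [-1,[-0.636,0.2,0],[0,0,0]]
    - [-1,[0,0,0],[0,0,0]]
    - [-1,[0,0,0.6],[0,0,0]]
    - [-1,[0,0,0.6],[0,0,0]]
    - [-1,[0,0,0],[0,0,0]]
    - [-1,[0,0,0],[0,0,0]]

```text
t: 50.22
ee_pos: [576.4, -55.7, 85.9]
orientation: [-2.158, -2.282, 0.0]
ft_force: [0.7, 0.4, -0.1]
width: 27.8
grasp_force: 30.0
```

```bash
python3 go.py B 576.2 -56.5 50
```

```text
pos [576.382 -55.723  85.89 ] turn units [-0. -0.  0.] w 27.768343719796924 F [ 0.666  0.448 -0.132] t 50.225
[576.2 -56.5  50. ] shift/50: [-0.015 -0.004  0.718]
```

Request:
apply_moves:
  targets:
    - [-1,[0,0,0.4],[0,0,0]]
    - [-1,[0,0,0.2],[0,0,0]]
    - [-1,[0,0,0.12],[0,0,0]]
    - [-1,[0,0,0],[0,0,0]]
    - [-1,[0,0,0],[0,0,0]]

```text
t: 50.85
ee_pos: [576.8, -56.3, 50.2]
orientation: [2.159, 2.281, 0.001]
ft_force: [-0.1, 1.0, -0.8]
width: 27.5
grasp_force: 30.0
```

Request:
apply_moves:
  targets:
    - [0.0,[0,0,0.01],[0,0,0]]
    - [0.0,[0,0,0],[0,0,0]]
    - [0.0,[0,0,0],[0,0,0]]
    - [0.0,[0,0,-0.3],[0,0,0]]
    - [0.0,[0,0,-0.6],[0,0,0]]
    - [0.0,[0,0,-0.7],[0,0,0]]
    - [0.0,[0,0,0],[0,0,0]]
    - [0.0,[0,0,0],[0,0,0]]

```text
t: 51.85
ee_pos: [576.2, -56.2, 129.3]
orientation: [2.159, 2.282, 0.0]
ft_force: [0.2, -1.0, -1.3]
width: 44.2
grasp_force: 0.0
```

```bash
python3 go.py B 593 254.3 130 593 254.3 31
```

```text
pos [576.216 -56.245 129.311] turn units [0. 0. 0.] w 44.17649855924978 F [ 0.215 -0.956 -1.263] t 51.85
[593.  254.3 130. ] shift/50: [ 6.183  0.677 -0.014]
[593.  254.3  31. ] shift/50: [0.   0.   1.98]
```

Request:
apply_moves:
  targets:
    - [0.1,[0.618,0.068,0],[0,0,0]]
    - [0.1,[0.618,0.068,0],[0,0,0]]
    - [0.1,[0.618,0.068,0],[0,0,0]]
    - [0.1,[0.618,0.068,0],[0,0,0]]
    - [0.1,[0.618,0.068,0],[0,0,0]]
    - [0.1,[0.618,0.068,0],[0,0,0]]
    - [0.1,[0.618,0.068,0],[0,0,0]]
    - [0.1,[0.618,0.068,0],[0,0,0]]

```text
t: 52.85
ee_pos: [589.0, 192.8, 127.6]
orientation: [-2.158, -2.281, 0.004]
ft_force: [0.2, -0.0, 0.1]
width: 48.2
grasp_force: 0.0
```

Request:
apply_moves:
  targets:
    - [0.1,[0.618,0.068,0],[0,0,0]]
    - [0.1,[0.618,0.068,0],[0,0,0]]
    - [0.1,[0,0,0],[0,0,0]]
    - [0.1,[0,0,0.4],[0,0,0]]
    - [0.1,[0,0,0.4],[0,0,0]]
    - [0.1,[0,0,0],[0,0,0]]
    - [0.1,[0,0,0],[0,0,0]]

```text
t: 53.72
ee_pos: [593.4, 253.6, 88.8]
orientation: [-2.16, -2.281, 0.001]
ft_force: [-0.5, -0.7, 0.5]
width: 48.1
grasp_force: 0.0
```

```bash
python3 go.py B 593 254.3 31
```

```text
pos [593.359 253.571  88.773] turn units [-0.  0. -0.] w 48.0625375944222 F [-0.492 -0.728  0.472] t 53.725
[593.  254.3  31. ] shift/50: [ 0.015 -0.006  1.155]
```

Request:
apply_moves:
  targets:
    - [0.1,[0,0,0.5],[0,0,0]]
    - [0.1,[0,0,0.4],[0,0,0]]
    - [0.1,[0,0,0.25],[0,0,0]]
    - [0.1,[0,0,0],[0,0,0]]
    - [-1,[0,0,0],[0,0,0]]
    - [-1,[0,0,0],[0,0,0]]
    - [-1,[0,0,0],[0,0,0]]
    - [-1,[0,0,0],[0,0,0]]

```text
t: 54.72
ee_pos: [593.7, 254.3, 32.3]
orientation: [2.159, 2.282, 0.001]
ft_force: [-1.2, -0.4, 4.1]
width: 27.1
grasp_force: 29.9
```

Request:
apply_moves:
  targets:
    - [-1,[0,0,0],[0,0,0]]
    - [-1,[0,0,-0.3],[0,0,0]]
    - [-1,[0,0,-0.6],[0,0,0]]
    - [-1,[0,0,-0.7],[0,0,0]]
    - [-1,[0,0,-0.7],[0,0,0]]
    - [-1,[0,0,0],[0,0,0]]
    - [-1,[0,0,0],[0,0,0]]

```text
t: 55.6
ee_pos: [592.9, 253.9, 146.4]
orientation: [-2.159, -2.282, 0.001]
ft_force: [-0.3, 0.5, 0.0]
width: 27.3
grasp_force: 29.9
```

```bash
python3 go.py B 627.8 26.5 145
```

```text
pos [592.851 253.902 146.366] turn units [-0.  0.  0.] w 27.271418192949664 F [-0.272  0.453  0.006] t 55.6
[627.8  26.5 145. ] shift/50: [-4.58   0.448  0.027]
```

Request:
apply_moves:
  targets:
    - [-1,[-0.5725,0.056,0],[0,0,0]]
    - [-1,[-0.5725,0.056,0],[0,0,0]]
    - [-1,[-0.5725,0.056,0],[0,0,0]]
    - [-1,[-0.5725,0.056,0],[0,0,0]]
    - [-1,[-0.5725,0.056,0],[0,0,0]]
    - [-1,[-0.5725,0.056,0],[0,0,0]]
    - [-1,[-0.5725,0.056,0],[0,0,0]]
    - [-1,[-0.5725,0.056,0],[0,0,0]]

```text
t: 56.6
ee_pos: [627.3, 25.7, 144.8]
orientation: [-2.158, -2.28, 0.004]
ft_force: [0.2, -0.6, -0.1]
width: 27.7
grasp_force: 29.9
```

Request:
apply_moves:
  targets:
    - [-1,[0,0,0],[0,0,0]]
    - [-1,[0,0,0.6],[0,0,0]]
    - [-1,[0,0,0.5],[0,0,0]]
    - [-1,[0,0,0],[0,0,0]]
    - [-1,[0,0,0],[0,0,0]]

```text
t: 57.22
ee_pos: [628.4, 27.3, 91.9]
orientation: [-2.159, -2.282, 0.0]
ft_force: [1.5, -0.3, -0.0]
width: 27.3
grasp_force: 29.9
```

```bash
python3 go.py B 627.8 26.5 51
python3 - <<'E'
from h import *
I={c:ctrl.get_image(c) for c in("scene","top")}
a=cv2.resize(I["top"]["pixels"][150:260,210:350],None,fx=4,fy=4,interpolation=2)
b=cv2.resize(I["scene"]["pixels"][140:240,220:360],None,fx=4,fy=4,interpolation=2)
cv2.imwrite("pics/m1.png",cv2.resize(np.vstack([a,b]),None,fx=.7,fy=.7))
E
```

```text
pos [628.438  27.347  91.883] turn units [-0. -0.  0.] w 27.308523706104786 F [ 1.501 -0.326 -0.04 ] t 57.225
[627.8  26.5  51. ] shift/50: [-0.016 -0.014  0.818]
```

View pics/m1.png

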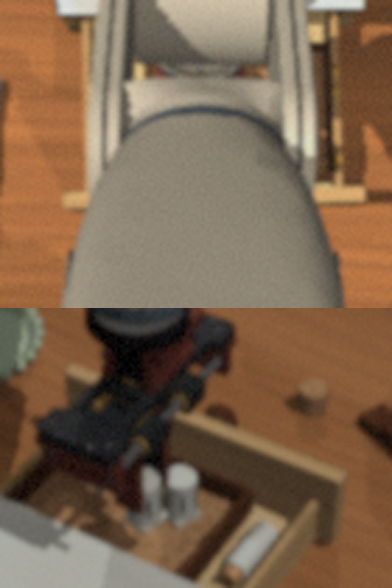

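The held canister hangs beside the first one, which stands in the box at scene pixel (285,202), and there is room. I'll lower it.

Request:
apply_moves:
  targets:
    - [-1,[0,0,0.4],[0,0,0]]
    - [-1,[0,0,0.28],[0,0,0]]
    - [-1,[0,0,0.13],[0,0,0]]
    - [-1,[0,0,0],[0,0,0]]
    - [-1,[0,0,0],[0,0,0]]

```text
t: 57.95
ee_pos: [628.3, 26.7, 50.9]
orientation: [-2.159, -2.282, 0.0]
ft_force: [-0.2, -0.5, -1.0]
width: 27.1
grasp_force: 30.0
```

Request:
apply_moves:
  targets:
    - [0.0,[0,0,0.01],[0,0,0]]
    - [0.0,[0,0,0],[0,0,0]]
    - [0.0,[0,0,0],[0,0,0]]
    - [0.0,[0,0,-0.3],[0,0,0]]
    - [0.0,[0,0,-0.6],[0,0,0]]
    - [0.0,[0,0,-0.7],[0,0,0]]
    - [0.0,[0,0,0],[0,0,0]]
    - [0.0,[0,0,0],[0,0,0]]

```text
t: 58.95
ee_pos: [628.1, 26.7, 130.8]
orientation: [2.159, 2.282, 0.0]
ft_force: [-1.0, 0.1, 0.0]
width: 43.8
grasp_force: 0.0
```

```bash
python3 go.py B 533 339.5 130 533 339.5 31
```

```text
pos [628.114  26.74  130.833] turn units [ 0. -0.  0.] w 43.84701567601779 F [-1.013  0.137  0.008] t 58.95
[533.  339.5 130. ] shift/50: [ 6.35  -1.556  0.017]
[533.  339.5  31. ] shift/50: [0.   0.   1.98]
```

Request:
apply_moves:
  targets:
    - [0.1,[0.635,-0.1556,0],[0,0,0]]
    - [0.1,[0.635,-0.1556,0],[0,0,0]]
    - [0.1,[0.635,-0.1556,0],[0,0,0]]
    - [0.1,[0.635,-0.1556,0],[0,0,0]]
    - [0.1,[0.635,-0.1556,0],[0,0,0]]
    - [0.1,[0.635,-0.1556,0],[0,0,0]]
    - [0.1,[0.635,-0.1556,0],[0,0,0]]
    - [0.1,[0.635,-0.1556,0],[0,0,0]]

```text
t: 59.95
ee_pos: [550.9, 277.5, 129.2]
orientation: [-2.159, -2.281, 0.004]
ft_force: [-0.4, -0.8, -1.4]
width: 48.1
grasp_force: 0.0
```

Request:
apply_moves:
  targets:
    - [0.1,[0.635,-0.1556,0],[0,0,0]]
    - [0.1,[0.635,-0.1556,0],[0,0,0]]
    - [0.1,[0,0,0],[0,0,0]]
    - [0.1,[0,0,0.4],[0,0,0]]
    - [0.1,[0,0,0.4],[0,0,0]]
    - [0.1,[0,0,0],[0,0,0]]
    - [0.1,[0,0,0],[0,0,0]]

```text
t: 60.82
ee_pos: [533.3, 338.9, 90.3]
orientation: [-2.16, -2.281, 0.001]
ft_force: [0.4, 0.7, 0.3]
width: 48.7
grasp_force: 0.0
```

```bash
python3 go.py B 533 339.5 31
```

```text
pos [533.325 338.858  90.262] turn units [-0.  0. -0.] w 48.67855070585324 F [0.421 0.663 0.307] t 60.825
[533.  339.5  31. ] shift/50: [ 0.013 -0.006  1.185]
```

Request:
apply_moves:
  targets:
    - [0.1,[0,0,0.5],[0,0,0]]
    - [0.1,[0,0,0.4],[0,0,0]]
    - [0.1,[0,0,0.28],[0,0,0]]
    - [0.1,[0,0,0],[0,0,0]]
    - [-1,[0,0,0],[0,0,0]]
    - [-1,[0,0,0],[0,0,0]]
    - [-1,[0,0,0],[0,0,0]]
    - [-1,[0,0,0],[0,0,0]]

```text
t: 61.82
ee_pos: [533.5, 339.7, 32.2]
orientation: [2.159, 2.282, 0.001]
ft_force: [0.3, -1.1, 3.2]
width: 27.6
grasp_force: 29.8
```

Request:
apply_moves:
  targets:
    - [-1,[0,0,0],[0,0,0]]
    - [-1,[0,0,-0.3],[0,0,0]]
    - [-1,[0,0,-0.6],[0,0,0]]
    - [-1,[0,0,-0.7],[0,0,0]]
    - [-1,[0,0,-0.7],[0,0,0]]
    - [-1,[0,0,0],[0,0,0]]
    - [-1,[0,0,0],[0,0,0]]

```text
t: 62.7
ee_pos: [532.7, 339.1, 146.4]
orientation: [-2.159, -2.282, 0.001]
ft_force: [0.3, 0.7, -0.8]
width: 27.4
grasp_force: 29.7
```

```bash
python3 go.py B 632.2 -53.5 145
```

```text
pos [532.683 339.145 146.423] turn units [-0.  0.  0.] w 27.36747336883536 F [ 0.318  0.659 -0.819] t 62.7
[632.2 -53.5 145. ] shift/50: [-7.95   1.556  0.028]
```

Request:
apply_moves:
  targets:
    - [-1,[-0.6625,0.13,0],[0,0,0]]
    - [-1,[-0.6625,0.13,0],[0,0,0]]
    - [-1,[-0.6625,0.13,0],[0,0,0]]
    - [-1,[-0.6625,0.13,0],[0,0,0]]
    - [-1,[-0.6625,0.13,0],[0,0,0]]
    - [-1,[-0.6625,0.13,0],[0,0,0]]
    - [-1,[-0.6625,0.13,0],[0,0,0]]
    - [-1,[-0.6625,0.13,0],[0,0,0]]

```text
t: 63.7
ee_pos: [598.8, 76.5, 145.0]
orientation: [-2.158, -2.281, 0.004]
ft_force: [0.8, 0.3, 0.2]
width: 27.2
grasp_force: 29.7
```

Request:
apply_moves:
  targets:
    - [-1,[-0.6625,0.13,0],[0,0,0]]
    - [-1,[-0.6625,0.13,0],[0,0,0]]
    - [-1,[-0.6625,0.13,0],[0,0,0]]
    - [-1,[-0.6625,0.13,0],[0,0,0]]
    - [-1,[0,0,0.5],[0,0,0]]
    - [-1,[0,0,0.6],[0,0,0]]
    - [-1,[0,0,0],[0,0,0]]
    - [-1,[0,0,0],[0,0,0]]

```text
t: 64.7
ee_pos: [632.9, -53.0, 91.6]
orientation: [-2.159, -2.282, 0.001]
ft_force: [0.5, 0.5, -1.3]
width: 27.5
grasp_force: 29.7
```

```bash
python3 go.py B 632.2 -53.5 51
```

```text
pos [632.857 -53.026  91.571] turn units [-0.001 -0.     0.   ] w 27.494187326300555 F [ 0.505  0.525 -1.304] t 64.7
[632.2 -53.5  51. ] shift/50: [-0.009 -0.014  0.811]
```

Request:
apply_moves:
  targets:
    - [-1,[0,0,0.4],[0,0,0]]
    - [-1,[0,0,0.28],[0,0,0]]
    - [-1,[0,0,0.13],[0,0,0]]
    - [-1,[0,0,0],[0,0,0]]
    - [-1,[0,0,0],[0,0,0]]

```text
t: 65.32
ee_pos: [633.1, -53.2, 51.2]
orientation: [2.159, 2.282, 0.0]
ft_force: [-0.2, -0.3, -0.4]
width: 27.2
grasp_force: 29.9
```

Request:
apply_moves:
  targets:
    - [0.0,[0,0,0.01],[0,0,0]]
    - [0.0,[0,0,0],[0,0,0]]
    - [0.0,[0,0,0],[0,0,0]]
    - [0.0,[0,0,-0.3],[0,0,0]]
    - [0.0,[0,0,-0.6],[0,0,0]]
    - [0.0,[0,0,-0.7],[0,0,0]]
    - [0.0,[0,0,-0.7],[0,0,0]]
    - [0.0,[0,0,-0.7],[0,0,0]]

```text
t: 66.32
ee_pos: [633.1, -53.1, 203.1]
orientation: [2.159, 2.281, 0.001]
ft_force: [0.1, -0.3, -1.5]
width: 43.9
grasp_force: 0.0
```

Request:
apply_moves:
  targets:
    - [1,[-0.45,-0.62,0],[0,0,0]]
    - [1,[-0.45,-0.62,0],[0,0,0]]
    - [1,[-0.45,-0.62,0],[0,0,0]]
    - [1,[-0.45,-0.62,0],[0,0,0]]
    - [1,[-0.45,-0.62,0],[0,0,0]]
    - [1,[-0.45,-0.62,0],[0,0,0]]
    - [1,[-0.45,-0.62,0],[0,0,0]]
    - [1,[-0.45,-0.62,0],[0,0,0]]

```text
t: 67.32
ee_pos: [394.5, -247.3, 201.8]
orientation: [2.158, 2.281, 0.0]
ft_force: [-0.5, -0.0, -0.6]
width: 88.0
grasp_force: 0.0
```

```bash
python3 go.py A 485 8 200 485 8 37; python3 g.py g4.png; python3 dish.py;  python3 - <<'E'
from h import *
np.set_printoptions(precision=1,suppress=True)
I={c:ctrl.get_image(c) for c in("scene","top")}
for c,z in(("top",22),("scene",22)):
  for d in ctrl.pinpoint("canister1",c): print(c,round(d["score"],2),np.array(d["xy"]),onz(d["xy"],I[c],z)[:2])
for d in ctrl.pinpoint("knob","top")[:1]: print("knob",d,onz(d["xy"],I["top"],54))
a=I["top"]["pixels"][150:275,140:440]; b=I["scene"]["pixels"][125:305,160:460]
cv2.imwrite("pics/n1.png",cv2.resize(np.vstack([a,b]),None,fx=1.9,fy=1.9,interpolation=2))
E
```

```text
pos [ 394.538 -247.35   201.813] turn units [ 0.     0.001 -1.   ] w 88.01454176382428 F [-0.501 -0.01  -0.565] t 67.325
[485.   8. 200.] shift/50: [-2.087  5.     0.036]
[485.   8.  37.] shift/50: [0.   0.   3.26]
0.66 [210.6, 145.5] [ 457.9 -305.2    5. ]
0.46 [183.8, 151.1] [ 519.2 -351.     5. ]
0.44 [208.5, 158.6] [ 505.8 -271.9    5. ]
0.69 [389.9, 231.1] [ 502.2 -273.7    5. ]
0.67 [410.5, 230.4] [ 505.6 -330.6    5. ]
scene dish [ 484.1 -302.3] 0.9970632433718369 [ 176  133   59   37 1032]
top dish [ 484.6 -302.7] 0.4556510756862437 [ 371  208   60   61 1441]
top 0.68 [280.1 178.8] [631.7  26.1]
top 0.64 [159.4 241.1] [457.1 338.2]
top 0.63 [280.  201.5] [571.4  24.5]
top 0.59 [160.8 186.2] [602.3 342.2]
top 0.57 [313.1 181.7] [626.8 -61.6]
top 0.54 [171.6 271.5] [378.9 302.2]
top 0.46 [309.3 202.3] [571.7 -52.8]
scene 0.82 [400.2 287.8] [620.8 346.6]
scene 0.78 [425.7 246.1] [484.  344.7]
scene 0.63 [283.7 212.2] [574.5  23. ]
scene 0.58 [255.4 203. ] [587.2 -51.1]
scene 0.53 [427.5 216.8] [395.8 311.7]
scene 0.5 [269.5 230.7] [642.2  30. ]
knob {'xy': [288.0, 234.6], 'score': 0.77} [484.4   1.6  54. ]
```

View pics/n1.png

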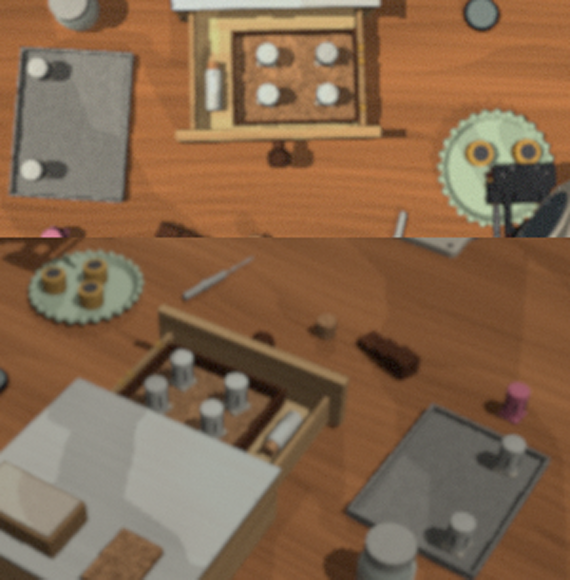

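Four canisters stand upright in the box, two remain in the tray and three tins are in the dish. Now I turn back to the knob.

Request:
apply_moves:
  targets:
    - [1,[0,0,0],[0,0,-0.1111]]
    - [1,[0,0,0],[0,0,-0.1111]]
    - [1,[0,0,0],[0,0,-0.1111]]
    - [1,[0,0,0],[0,0,-0.1111]]
    - [1,[0,0,0],[0,0,-0.1111]]
    - [1,[0,0,0],[0,0,-0.1111]]
    - [1,[0,0,0],[0,0,-0.1111]]
    - [1,[0,0,0],[0,0,-0.1111]]

```text
t: 68.97
ee_pos: [395.4, -246.4, 200.6]
orientation: [-0.178, -3.136, -0.0]
ft_force: [-0.6, -0.8, 0.1]
width: 87.9
grasp_force: 0.0
```

Request:
apply_moves:
  targets:
    - [1,[0,0,0],[0,0,-0.1111]]
    - [1,[-0.3,0.714,0],[0,0,0]]
    - [1,[-0.3,0.714,0],[0,0,0]]
    - [1,[-0.3,0.714,0],[0,0,0]]
    - [1,[-0.3,0.714,0],[0,0,0]]
    - [1,[-0.3,0.714,0],[0,0,0]]
    - [1,[-0.3,0.714,0],[0,0,0]]
    - [1,[-0.3,0.714,0],[0,0,0]]

```text
t: 69.97
ee_pos: [486.8, 10.2, 200.7]
orientation: [-0.087, 3.14, 0.0]
ft_force: [0.7, -0.8, -0.2]
width: 87.5
grasp_force: 0.0
```

Request:
apply_moves:
  targets:
    - [1,[0,0,0],[0,0,0]]
    - [1,[0,0,0.6],[0,0,0]]
    - [1,[0,0,0.6],[0,0,0]]
    - [1,[0,0,0.6],[0,0,0]]
    - [1,[0,0,0],[0,0,0]]
    - [1,[0,0,0],[0,0,0]]

```text
t: 70.72
ee_pos: [486.7, 8.3, 111.4]
orientation: [-0.086, 3.14, -0.0]
ft_force: [-0.5, 0.5, -0.9]
width: 87.3
grasp_force: 0.0
```

```bash
python3 go.py A 486 7 36.5
```

```text
pos [486.733   8.278 111.411] turn units [-0.  0. -0.] w 87.34562166564363 F [-0.487  0.455 -0.897] t 70.725
[486.    7.   36.5] shift/50: [ 0.016 -0.025  1.498]
```

Request:
apply_moves:
  targets:
    - [1,[0,-0.01,0.6],[0,0,0]]
    - [1,[0,0,0.5],[0,0,0]]
    - [1,[0,0,0.4],[0,0,0]]
    - [1,[0,0,0],[0,0,0]]
    - [-1,[0,0,0],[0,0,0]]
    - [-1,[0,0,0],[0,0,0]]
    - [-1,[0,0,0],[0,0,0]]
    - [-1,[0,0,0],[0,0,0]]

```text
t: 71.72
ee_pos: [486.6, 8.3, 36.0]
orientation: [-0.087, 3.14, -0.0]
ft_force: [-0.4, -0.7, -1.6]
width: 51.5
grasp_force: 0.0
```

Request:
apply_moves:
  targets:
    - [-1,[0,0,0],[0,0,0]]
    - [-1,[0,0,0],[0,0,0]]
    - [-1,[0,0,0],[0,0,0]]
    - [-1,[0,0,0],[0,0,0]]
    - [-1,[0,0,0],[0,0,0]]
    - [-1,[0,0,0],[0,0,0]]

```text
t: 72.47
ee_pos: [486.4, 7.7, 35.6]
orientation: [0.087, -3.14, 0.001]
ft_force: [0.1, -5.3, 1.0]
width: 30.2
grasp_force: 30.0
```

Request:
apply_moves:
  targets:
    - [-1,[-0.08,-0.01,0],[0,0,0]]
    - [-1,[-0.14,0,0],[0,0,0]]
    - [-1,[-0.16,0,0],[0,0,0]]
    - [-1,[-0.16,0,0],[0,0,0]]
    - [-1,[-0.16,0,0],[0,0,0]]
    - [-1,[-0.16,0,0],[0,0,0]]
    - [-1,[-0.16,0,0],[0,0,0]]
    - [-1,[-0.16,0,0],[0,0,0]]

```text
t: 73.47
ee_pos: [545.9, 10.8, 35.7]
orientation: [-0.087, 3.14, -0.0]
ft_force: [-2.9, -5.8, 2.4]
width: 30.4
grasp_force: 30.0
```

Request:
apply_moves:
  targets:
    - [-1,[-0.16,0,0],[0,0,0]]
    - [-1,[-0.16,0,0],[0,0,0]]
    - [-1,[-0.16,0,0],[0,0,0]]
    - [-1,[-0.16,0,0],[0,0,0]]
    - [-1,[-0.16,0,0],[0,0,0]]
    - [-1,[-0.16,0,0],[0,0,0]]
    - [-1,[-0.16,0,0],[0,0,0]]
    - [-1,[-0.16,0,0],[0,0,0]]

```text
t: 74.47
ee_pos: [609.8, 14.2, 35.7]
orientation: [-0.087, 3.14, -0.001]
ft_force: [-2.3, -5.4, 3.4]
width: 30.5
grasp_force: 30.0
```

Request:
apply_moves:
  targets:
    - [-1,[-0.16,0,0],[0,0,0]]
    - [-1,[-0.16,0,0],[0,0,0]]
    - [-1,[-0.14,0,0],[0,0,0]]
    - [-1,[-0.12,0,0],[0,0,0]]
    - [-1,[-0.08,0,0],[0,0,0]]
    - [-1,[0,0,0],[0,0,0]]
    - [-1,[0,0,0],[0,0,0]]
    - [-1,[0,0,0],[0,0,0]]

```text
t: 75.47
ee_pos: [641.7, 15.9, 35.6]
orientation: [0.087, -3.139, 0.001]
ft_force: [-4.7, -5.3, 4.2]
width: 30.2
grasp_force: 30.0
```

Request:
apply_moves:
  targets:
    - [-1,[-0.05,0,0],[0,0,0]]
    - [-1,[-0.05,0,0],[0,0,0]]
    - [-1,[-0.03,0,0],[0,0,0]]
    - [-1,[0,0,0],[0,0,0]]
    - [-1,[0,0,0],[0,0,0]]
    - [-1,[0,0,0],[0,0,0]]

```text
t: 76.22
ee_pos: [645.5, 16.1, 35.6]
orientation: [0.087, -3.133, 0.001]
ft_force: [-13.8, -5.1, 14.0]
width: 30.0
grasp_force: 30.0
```

Request:
apply_moves:
  targets:
    - [1,[0,0,0],[0,0,0]]
    - [1,[0,0,0],[0,0,0]]
    - [1,[0,0,0],[0,0,0]]
    - [1,[0,0,0],[0,0,0]]
    - [1,[0,0,0],[0,0,0]]
    - [1,[0,0,0],[0,0,0]]
    - [1,[0,0,-0.5],[0,0,0]]
    - [1,[0,0,-0.7],[0,0,0]]

```text
t: 77.22
ee_pos: [647.8, 16.7, 95.3]
orientation: [0.086, -3.138, -0.0]
ft_force: [0.0, 0.6, 0.5]
width: 87.8
grasp_force: 0.0
```

Request:
apply_moves:
  targets:
    - [1,[0,0,-0.8],[0,0,0]]
    - [1,[0,0,-0.8],[0,0,0]]
    - [1,[0.6,-0.5,-0.5],[0,0,0]]
    - [1,[0.6,-0.5,0],[0,0,0]]
    - [1,[0.6,-0.5,0],[0,0,0]]
    - [1,[0.6,-0.5,0],[0,0,0]]
    - [1,[0.6,-0.5,0],[0,0,0]]
    - [1,[0.6,-0.5,0],[0,0,0]]

```text
t: 78.22
ee_pos: [476.2, -143.7, 200.8]
orientation: [-0.087, 3.14, -0.0]
ft_force: [-0.5, -0.5, 0.5]
width: 87.6
grasp_force: 0.0
```

Request:
apply_moves:
  targets:
    - [1,[0.5,-0.5,0],[0,0,0]]
    - [1,[0.2,-0.5,0],[0,0,0]]
    - [1,[0,0,0],[0,0,0]]
    - [1,[0,0,0],[0,0,0]]

```text
t: 78.72
ee_pos: [445.2, -194.5, 200.7]
orientation: [-0.086, 3.14, 0.0]
ft_force: [0.3, 0.5, -0.2]
width: 88.0
grasp_force: 0.0
```

```bash
python3 dish.py; python3 go.py A
python3 - <<'E'
from h import *
np.set_printoptions(precision=1,suppress=True)
I={c:ctrl.get_image(c) for c in("scene","top")}
for d in ctrl.pinpoint("knob","top")[:3]: print("knob",d,onz(d["xy"],I["top"],54))
# drawer front edge rows, before vs now
p=cv2.imread("pics/top0.png").astype(float).mean(2); q=I["top"]["pixels"].astype(float).mean(2)
for c in(250,270,310,325): print(c,p[150:172,c].astype(int),q[150:172,c].astype(int))
a=I["top"]["pixels"][140:275,140:440]; b=I["scene"]["pixels"][125:305,160:460]
cv2.imwrite("pics/p1.png",cv2.resize(np.vstack([a,b]),None,fx=1.8,fy=1.8,interpolation=2))
E
```

```text
scene dish [ 484.1 -302.3] 0.9970632433718369 [176 133  59  37 966]
top dish [ 543.9 -299.4] 10.860449182066954 [371 208  58  34 618]
pos [ 445.349 -194.12   200.622] turn units [ 0.    -0.     0.001] w 88.12907714315091 F [ 0.235 -0.645  1.139] t 78.925
knob {'xy': [286.8, 169.2], 'score': 0.93} [652.6   9.6  54. ]
knob {'xy': [179.8, 214.1], 'score': 0.31} [528.  280.1  54. ]
250 [205 206 205 194 170 147 150 150 146 137 109  81  67  61  62  83 107 113
 114 113 115 114] [209 206 206 198 174 150 149 151 149 143 115  80  62  66  70  82 106 113
 115 119 119 115]
270 [203 206 202 181 147 144 151 149 144 127  92  68  64  68  66  85 101 111
 109 110 113 112] [195 196 194 173 143 146 154 150 146 131  91  64  70  67  70  81 106 110
 110 114 112 117]
310 [205 205 191 158 137 148 158 154 139 105  71  69  69  73  84  90  96 100
 103 102 109 106] [197 197 182 145 137 146 149 146 127  93  71  65  72  68  78  99  97 100
 100 103 101 110]
325 [204 202 184 147 140 153 152 159 137  95  69  68  72  71  79  93 103 103
 100  98 101 103] [199 196 181 143 137 148 146 146 127  86  69  67  72  68  78  97  99 100
 101  98 104 106]
```

View pics/p1.png

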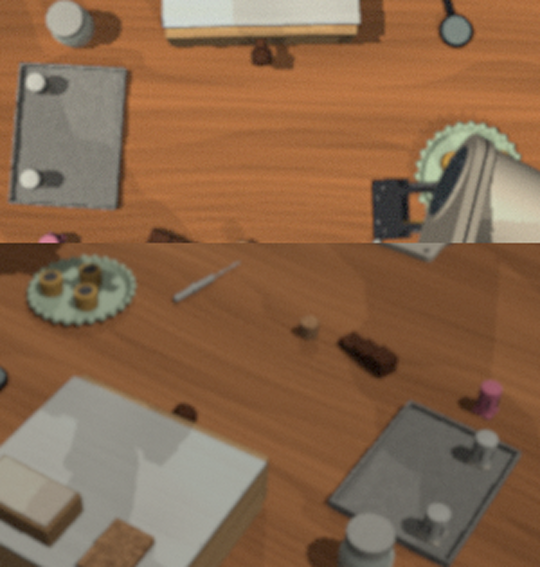

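The drawer front edge matches its starting rows at every column checked, so it is home. The dish still holds three tins, the tray two canisters, and the arm is clear. I'm handing in.

```bash
python3 -c "
from workcell import ctrl;print(ctrl.close_job())"
```

```text
the job is handed in; nothing more can be done
None
```

The job is handed in (no verdict was returned): by my last pictures all three camphor tins are in the jade dish, two canisters remain in the stock tray and the drawer is fully home; the four canisters stood upright in the walnut box in the last picture before it was closed.

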